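# Hang the spanner on the free hook of the instrument carousel

### The job

Turn the hook carousel until its one empty hook points to the near side of the bench (towards the robot) and let it come to rest there. Then take the flat steel spanner with the round eye out of the sloping black rack and hang it by its eye on that hook, so that it is left hanging quietly (a slight sway is fine) behind the hook's upturned end, with the hook still in front. Do not disturb the other two instruments in the rack or the screw caddy on the bench, and do not drop the spanner on the bench.

Things in the scene. Friction and masses are not known exactly. Their poses are not given: they have to be found in the camera images.
- carousel: fixed foot of the hook carousel: a dark steel disc 180 mm across on the bench, with an upright steel post 20 mm thick. Origin on the carousel's axis at bench level; its x axis points away from the robot (never turned), so its near side is -x.
- rotor (a joint): angle of the carousel's turning head (rad, counter-clockwise positive seen from above; unlimited, may start anywhere up to 5.3). 0 or a whole turn = the empty hook points straight to the near side (world -x). About 0.1 N m friction; it stays where it is left. Five equal hooks 72 deg apart: four carry steel spanners that swing a little and stay on, one is empty.
- dish_mid (a point): middle of the underside of the aluminium parts dish on top of the turning head, 300 mm above the bench: 120 mm across, floor at 304 mm, rim at 312 mm. It overhangs the inner part of the hooks, so a vertical gripper cannot hold a thing there: it must lean back towards the robot, some 25 to 40 deg from vertical, when it holds the spanner at its grip point.
- turn_knob (a point): centre of the black round knob that stands in the middle of the dish, on the carousel's axis, 329 mm above the bench: 34 mm in diameter, gripping part from 312 to 344 mm above the bench. Turning it turns the whole head.
- hook_seat (a point): point on the EMPTY hook's centre line, 70 mm from the carousel's axis, 270 mm above the bench, where a thing hangs. Axes turn with the head: -x outwards along this hook, z up. The 6 mm steel rod runs from the hub (radius 24 mm) almost level, rising 6 mm, out to 82 mm from the axis, then turns up at about 40 deg to its tip.
- hook_tip (a point): tip of the EMPTY hook: centre of its round end, 97 mm from the axis, 283 mm above the bench. Axes as hook_seat.
- spanner_eye (a point): centre of the round eye (hole 22 mm, outside 38 mm, 6 mm thick) at the upper end of the plain steel spanner, 191 mm long, 0.12 to 0.22 kg, with an open jaw (28 mm wide) at its lower end. Axes: x from jaw to eye, y across the width, z through the thickness (the hole's axis). At the start x rises at 45 deg, leading away from the robot, and z points out of the rack.
- spanner_grip (a point): point in the middle of the spanner's flat shank (16 mm wide along y, 6 mm thick), 95 mm from the eye's centre towards the jaw, near its balance point: the place to grip it. At the start it stands 35 mm off the rack's sheet, clear of the bars. Same axes as spanner_eye.
- rack: fixed sloping rack: black perforated sheet 235 mm up the slope, 206 mm wide, at 45 deg to the bench, facing -x at yaw 0; 6 mm lips. Three places 70 mm apart: instruments lie on two 32 mm high bars 32 and 125 mm up the slope, in open notches 20 mm wide, 16 mm deep on the upper bar; lower ends stand on a 48 mm ledge. Lifting straight up frees an instrument. Origin at bench level, 80 mm beyond the sheet's lower edge.
- driver_mid (a point): middle of a screwdriver (200 mm long, thin steel shaft, turned blue handle 24 mm thick at its upper end) in another place of the rack; leave it alone. Axes as the spanner's.
- iron_mid (a point): middle of a plate bending iron (plain flat steel bar 170 x 14 x 6 mm without eye, two fine slots at its upper end) in the third place of the rack; leave it alone. Axes as the spanner's.
- caddy_mid (a point): centre of a white screw caddy (block 75 x 110 x 30 mm with a black top and steel screw heads) on the bench beside the carousel; leave it alone.
- spanner: the same spanner, its origin at the jaw end on the underside (172 mm below the eye's centre); axes as spanner_eye. Let go while it leans, it sways on the hook and takes some seconds to calm down.
Things that resemble listed ones, but are neither listed nor needed, are in the scene too. Leave any purple or yellow look-alike of the spanner alone.

How it is judged (in metres and radians):
On the way:
1. the empty hook points to the near side (within about 35 deg) and the carousel is at rest (x of hook_tip in the frame of carousel below -0.079 m and velocity of joint rotor between -0.1 and 0.1 rad/s), for 0.3 s.
At the end, for the whole second after the job is handed in: the spanner hangs by its eye on the empty hook, swaying at most a little and within 20 deg of upright: eye resting on the rod, within 13 mm of it sideways, between hub and upturned end; that hook points to the near side within about 35 deg and the carousel is at rest (x of spanner_eye in the frame of hook_seat between -0.013 and 0.046 m and y of spanner_eye in the frame of hook_seat between -0.013 and 0.013 m and z of spanner_eye in the frame of hook_seat between -0.019 and -0.001 m and angle between spanner's own x axis and vertical below 0.35 rad and linear speed of spanner below 0.3 m/s and angular speed of spanner below 2 rad/s and x of hook_tip in the frame of carousel below -0.079 m and velocity of joint rotor between -0.05 and 0.05 rad/s); the robot touches nothing.
It fails at once if the screwdriver was disturbed (moved over 30 mm) (distance of driver_mid from where it was at the start of the episode above 0.03 m).
It fails at once if the bending iron was disturbed (moved over 30 mm) (distance of iron_mid from where it was at the start of the episode above 0.03 m).
It fails at once if the screw caddy was disturbed (moved over 30 mm) (distance of caddy_mid from where it was at the start of the episode above 0.03 m).
It fails at once if the spanner was dropped on the bench (height (world z) of spanner_eye below 0.035 m).
It also fails if it takes over 72 s, if anything falls off the work surface, if the arm or the gripper's body presses on something with over 40 N, if the wrist force passes 120 N, or if a joint passes its speed limit or range.

### The arm

A 6-joint arm with a two-finger parallel gripper is mounted at the origin on the work surface. World frame = base frame: x ahead of the robot, y to its left, z up, the work surface at z = 0. Lengths are in m, angles in degrees, forces in N, time in s.
With the tool pointing down it reaches from about 0.275 to 0.875 m from the base axis. Payload 12.5 kg.
Tool frame: the origin (TCP) lies on the mounting face of the last link; the fingertips stand 173 mm ahead of it and the grasp point (between the pads) lies 155 mm ahead of it; z points along the fingers, y is the direction in which the jaws open and shut (so a half turn about z gives the same grasp; the last joint's range is limited). The gripper opens to 85 mm and grips with 20 to 120 N. Pads are 22 mm wide; open, the fingers measure 114 mm over their backs; the gripper's body (76 mm by 85 mm) begins 54 mm behind the grasp point. The pads swing forward as they close: fully open they stand 13 mm farther back than shut.
Start: joints at [62.418, 20.094, 94.641, -0, 65.266, -4.847], TCP at [0.213, 0.507, 0.405] pointing down, gripper open.
Joint ranges: [-157.81, 157.81], [-45, 120.19], [0.68, 151.7], [-89.99, 269.99], [4.06, 180], [-164.3, 164.3]. Speed limits (degrees/s): [127.2, 127.2, 159.86, 180, 180, 180].

### API

Orientations are given as [roll, pitch, yaw] about the fixed x, y, z axes, in that order (R = Rz(yaw) Ry(pitch) Rx(roll)).
In Python, from workcell import manip gives the robot as it stands.
- The arm moves only by the tool play_rows, never from a script. Its argument "deltas" is a list of rows, each an object of numbers: "x", "y", "z": the shift along the tool's x, y, z in units of 120 mm (1.0 is 120 mm); "twist": the turn about the tool's z in units of 180 degrees (1.0 is 180 degrees); "hand": the opening, from 0 (shut) to 1 (fully open). In form: [{"x": .., "y": .., "z": .., "twist": .., "hand": ..}, ...]. A call has 1 to 12 rows; each row shifts and turns the commanded pose from where the row before left it, along the tool's axes as they then stand; what a row does not reach is not made up. A row lasts 1/10 s, in which the tool goes at most 50 mm and 8.59 degrees, less where a joint would pass 70% of its speed; a pose out of reach is approached as far as the arm can. A call with a number of a shift or a turn outside -1 to 1 is refused whole. A call with a gripper value outside its range is refused whole. The fingers move at their own pace and stop on an object; the grip force is fixed at half the most. Time passes only in rows, so rows that do not move let the fingers close. It gives the time, the measured TCP pose, the force and the opening at its end, in the units of the state.
- manip.state(): the state, without advancing time (a new reading comes with each control period).
- manip.read_camera(name): name is "scene" or "side" or "wrist"; returns the picture (480x640x3 uint8, red, green, blue); there is no depth.
- manip.calibration(name): a dict with "K" (3x3 intrinsics, pixels), "pose" (4x4, takes a point from camera to world coordinates); the wrist camera has in their place "hand_eye" (4x4, takes a point from camera to tool coordinates, whose origin is the TCP and whose axes are the flange's). Camera axes: x right, y down, z forward; pixel columns grow to the right and rows downward; lengths in m; the calibration is good to about 2 mm. A picture is of the moment at which its call begins: read the wrist's pose just before it. calibration takes no time and is no camera call.
- manip.sign_off(): hands the job in, once; it reports no verdict.
Trained networks look in the newest picture that a camera, given by its name, has taken for a name from the list of things; names that differ only in an ending like _2 or _b are one class to them, and where a whole thing is asked for, a point or a joint stands for the part that bears it (a point fixed in the world has none). Each returns a list of dicts, best first, with "confidence" (0 to 1); they miss things now and then, are a little off and sometimes report something else, mostly with a low value. They report only what shows in the picture. A call takes as long as a camera call. They do not tell look-alikes from the thing itself.
- manip.look_for(camera, name): "bbox" ([left, top, right, bottom] in pixels, round what is visible of it).
The state is a dict: "time_s": time; "qpos": joint angles; "joint_vel": joint speeds; "effort": joint torques, N m; "tool_pos": TCP position; "ee_rot": TCP orientation; "force": force on the tool from outside, world axes, zero at the start; "ft_torque": the same for the moment, N m; "opening": finger opening in m.
Only numpy, scipy, OpenCV 4.12 (cv2) and the standard library are available. Lean on these libraries where they do the work, as an engineer would, in place of code of your own. Each camera call takes 0.05 s, during which the arm holds its last target.

## Working session

There is one attempt and no reset: what is moved stays moved. The work goes in short steps, Python scripts to look and compute and a tool call to move; the robot and the scene stay as the last step left them, time stands still between calls to the robot, and variables do not carry over. Pictures are saved under pics/ and viewed, and the job is handed in when it is done.

Besides the shell and the picture viewer there is one more tool, called after "Call:" by a JSON object that holds its "name" and its "arguments", one argument or row to a line. play_rows: Moves the arm, as the interface text tells. Its arguments: {"type":"object","properties":{"deltas":{"type":"array","items":{"type":"object","properties":{"x":{"type":"number","minimum":-1,"maximum":1},"y":{"type":"number","minimum":-1,"maximum":1},"z":{"type":"number","minimum":-1,"maximum":1},"twist":{"type":"number","minimum":-1,"maximum":1},"hand":{"type":"number"}}}}},"required":["deltas"]}

```bash
mkdir -p pics; ls; cat > h.py <<'E'
from workcell import manip
import numpy as np, cv2
from scipy.spatial.transform import Rotation as R
def save(n,im): cv2.imwrite(f'pics/{n}.png',cv2.cvtColor(im,cv2.COLOR_RGB2BGR))
def campose(name,st=None):
    c=manip.calibration(name); K=np.array(c['K'])
    if 'pose' in c: return K,np.array(c['pose'])
    st=st or manip.state()
    T=np.eye(4);T[:3,:3]=R.from_euler('xyz',st['ee_rot'],degrees=True).as_matrix();T[:3,3]=st['tool_pos']
    return K,T@np.array(c['hand_eye'])
def ray(K,P,uv):
    d=np.linalg.inv(K)@np.array([uv[0],uv[1],1.]); return P[:3,3],P[:3,:3]@d
def atz(K,P,uv,z):
    o,d=ray(K,P,uv); return o+d*(z-o[2])/d[2]
def proj(K,P,X):
    X=np.atleast_2d(X); c=(X-P[:3,3])@P[:3,:3]; p=c@K.T; return p[:,:2]/p[:,2:]
def tri(obs):
    A=np.zeros((3,3));b=np.zeros(3)
    for K,P,uv in obs:
        o,d=ray(K,P,uv);d=d/np.linalg.norm(d);M=np.eye(3)-np.outer(d,d);A+=M;b+=M@o
    X=np.linalg.solve(A,b)
    return X,[float(np.linalg.norm(proj(K,P,X)[0]-uv)) for K,P,uv in obs]
E
python3 - <<'E'
from h import *
s=manip.state();print(s)
for n in ['scene','side','wrist']:
    K,P=campose(n,s);im=manip.read_camera(n);save('a_'+n,im)
    print(n,K.round(1).tolist(),P.round(3).tolist())
E
```

```text
pics
{'time_s': 0.0, 'qpos': array([ 6.24201482e+01,  2.01264872e+01,  9.46775075e+01,  8.57845530e-04,
        6.52661764e+01, -4.84578712e+00]), 'joint_vel': array([-0.08134757,  0.03885979,  0.02980911,  0.00237642,  0.11131521,
       -0.09652455]), 'effort': array([-1.59643714e-03, -5.06086993e+01, -2.91418236e+01, -1.22283373e-04,
        4.30125961e-03,  6.77699040e-05]), 'tool_pos': array([0.21245326, 0.50717195, 0.40413405]), 'ee_rot': array([-1.79930145e+02, -6.70357164e-03,  1.57265572e+02]), 'force': array([ 0.65240686, -0.50457892, -0.16228124]), 'ft_torque': array([-0.01975563,  0.01584648,  0.0319144 ]), 'opening': 0.0852638289436584}
scene [[505.6, 0.0, 323.9], [0.0, 505.6, 234.0], [0.0, 0.0, 1.0]] [[0.791, 0.524, -0.314, 0.896], [0.611, -0.674, 0.415, -0.559], [0.006, -0.521, -0.854, 1.262], [0.0, 0.0, 0.0, 1.0]]
side [[567.5, 0.0, 310.4], [0.0, 567.5, 247.4], [0.0, 0.0, 1.0]] [[0.808, -0.328, 0.49, -0.056], [-0.59, -0.46, 0.664, -0.823], [0.007, -0.825, -0.565, 0.885], [0.0, 0.0, 0.0, 1.0]]
wrist [[400.6, 0.0, 320.5], [0.0, 400.6, 243.7], [0.0, 0.0, 1.0]] [[0.386, 0.872, 0.302, 0.135], [0.923, -0.365, -0.126, 0.54], [0.0, 0.327, -0.945, 0.373], [0.0, 0.0, 0.0, 1.0]]
```

View pics/a_scene.png

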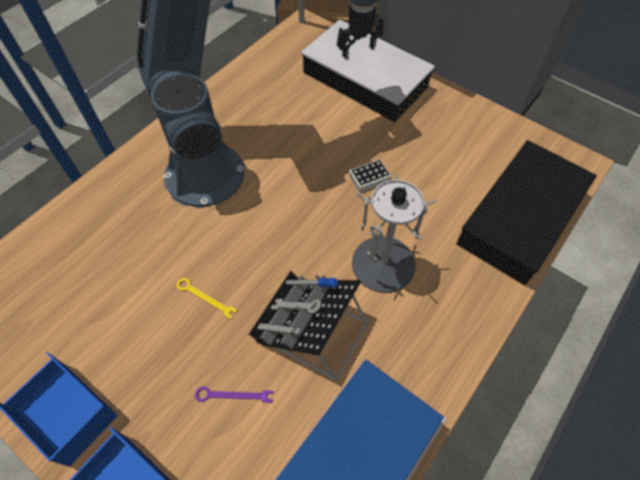

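View pics/a_side.png

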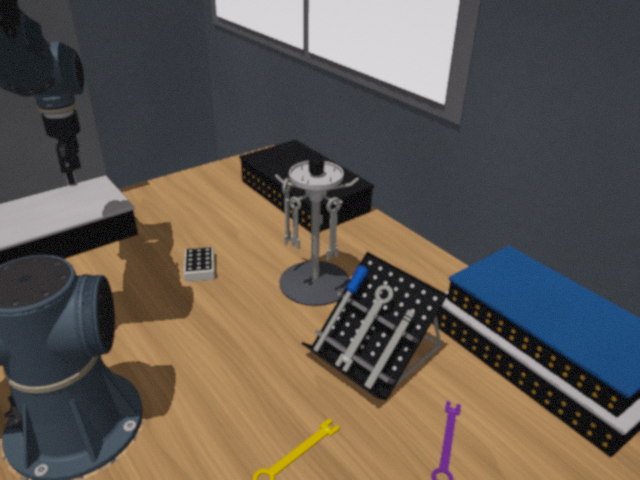

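View pics/a_wrist.png

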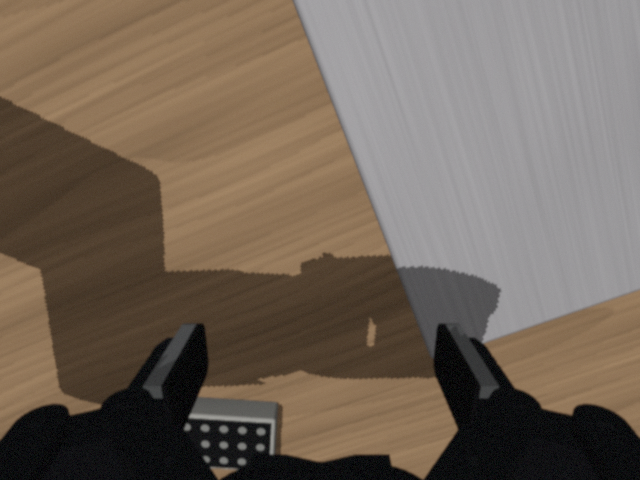

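```bash
python3 - <<'E'
from h import *
for c in ['scene','side']:
    for n in ['turn_knob','hook_tip','spanner_eye','spanner','driver_mid','iron_mid','dish_mid','caddy_mid']:
        r=manip.look_for(c,n); print(c,n,[([int(v) for v in d['bbox']],round(d['confidence'],2)) for d in r[:4]])
print(manip.state()['time_s'])
E
```

```text
scene turn_knob [([357, 176, 437, 264], 0.66), ([350, 161, 390, 191], 0.17)]
scene hook_tip [([359, 174, 433, 263], 0.69)]
scene spanner_eye [([270, 303, 319, 313], 0.85), ([176, 277, 234, 316], 0.76), ([198, 387, 271, 400], 0.61)]
scene spanner [([196, 387, 269, 400], 0.84), ([274, 300, 321, 309], 0.7), ([174, 280, 239, 318], 0.66), ([246, 271, 368, 380], 0.18)]
scene driver_mid [([285, 278, 340, 285], 0.88)]
scene iron_mid [([261, 322, 298, 333], 0.77)]
scene dish_mid [([357, 173, 434, 264], 0.73)]
scene caddy_mid [([350, 161, 393, 194], 0.77)]
side turn_knob [([279, 159, 355, 263], 0.68)]
side hook_tip [([277, 155, 357, 258], 0.82)]
side spanner_eye [([255, 420, 341, 478], 0.93), ([432, 401, 457, 479], 0.82), ([303, 253, 448, 397], 0.73), ([277, 157, 346, 261], 0.57)]
side spanner [([339, 285, 391, 368], 0.93), ([251, 417, 339, 477], 0.9), ([432, 400, 458, 478], 0.68)]
side driver_mid [([316, 268, 368, 348], 0.78)]
side iron_mid [([368, 310, 410, 388], 0.97)]
side dish_mid [([274, 155, 357, 263], 0.6)]
side caddy_mid [([186, 247, 213, 282], 0.74)]
0.95
```

The scene picture shows the carousel with its knob at about (399,196), and the rack at about (305,310) with driver (312,282), spanner (297,305) and iron (280,328). The yellow (205,297) and purple (235,394) look-alikes lie on the bench. In the side view the spanner is at (365,325). I'll zoom in on both.

```bash
python3 - <<'E'
from h import *
a=cv2.imread('pics/a_scene.png')[165:300,335:465]; b=cv2.imread('pics/a_side.png')[145:305,260:380]
a=cv2.resize(a,(400,415),interpolation=cv2.INTER_CUBIC);b=cv2.resize(b,(311,415),interpolation=cv2.INTER_CUBIC)
cv2.imwrite('pics/b.png',np.hstack([a,b]))
a=cv2.imread('pics/a_scene.png')[265:385,240:375]; b=cv2.imread('pics/a_side.png')[245:405,295:455]
a=cv2.resize(a,(405,360),interpolation=cv2.INTER_CUBIC);b=cv2.resize(b,(360,360),interpolation=cv2.INTER_CUBIC)
cv2.imwrite('pics/c.png',np.hstack([a,b]))
E
```

```text
(no output)
```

View pics/b.png

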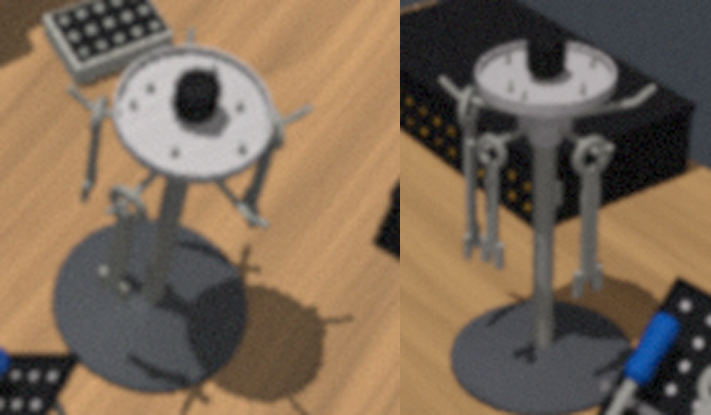

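View pics/c.png

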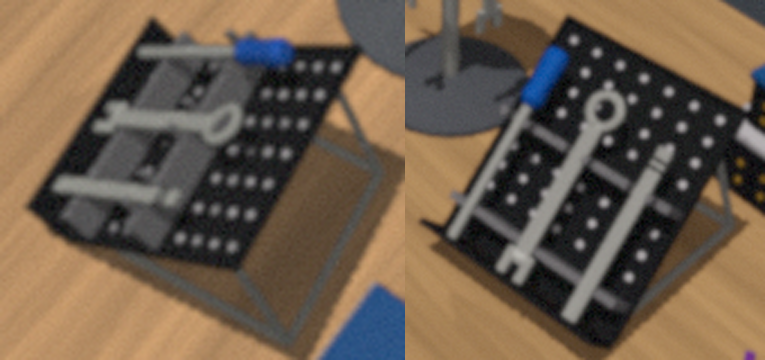

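```bash
python3 - <<'E'
from h import *
Ks,Ps=campose('scene');Kd,Pd=campose('side')
s=[Ks,Ps,np.array([397.7,201.7])];d=[Kd,Pd,np.array([316.3,172.8])]
X,e=tri([s,d]);print(X,e,atz(*s,.312),atz(*d,.312))
c=(atz(*s,.312)+atz(*d,.312))/2
# foot disc
A=cv2.imread('pics/a_scene.png');B=cv2.imread('pics/a_side.png')
out=[]
for (I,K,P,x0,y0,w,h) in [(A,Ks,Ps,335,165,130,135),(B,Kd,Pd,260,145,120,160)]:
    k=4;im=cv2.resize(I[y0:y0+h,x0:x0+w],None,fx=k,fy=k,interpolation=cv2.INTER_CUBIC)
    def dr(pts,col):
        p=((proj(K,P,pts)-[x0,y0]+.5)*k).astype(int);cv2.polylines(im,[p.reshape(-1,1,2)],False,col,1)
    t=np.linspace(0,2*np.pi,60)
    for r,z in[(.09,.0),(.06,.312),(.017,.344),(.017,.312)]: dr(np.c_[c[0]+r*np.cos(t),c[1]+r*np.sin(t),0*t+z],(0,255,0))
    for r,z,col in[(.097,.283,(0,0,255))]:
        for a in range(0,360,12):
            p=[c[0]+r*np.cos(np.radians(a)),c[1]+r*np.sin(np.radians(a)),z]
            q=((proj(K,P,p)[0]-[x0,y0]+.5)*k).astype(int)
            cv2.circle(im,tuple(int(v) for v in q),1,col,-1)
            if a%24==0: cv2.putText(im,str(a),tuple(int(v) for v in q),0,.35,(255,0,0),1)
    out.append(cv2.resize(im,None,fx=600/640,fy=600/640))
h=max(o.shape[0] for o in out)
out=[cv2.copyMakeBorder(o,0,h-o.shape[0],0,0,0) for o in out]
o=np.hstack(out);o=cv2.resize(o,None,fx=min(1,800/o.shape[1],600/o.shape[0]),fy=min(1,800/o.shape[1],600/o.shape[0]));print(o.shape);cv2.imwrite('pics/d.png',o)
E
```

```text
[0.62502065 0.07939359 0.31012748] [0.610833819072435, 0.6342099160105241] [0.62637932 0.07662747 0.312     ] [0.62317053 0.07870006 0.312     ]
(512, 800, 3)
```

View pics/d.png

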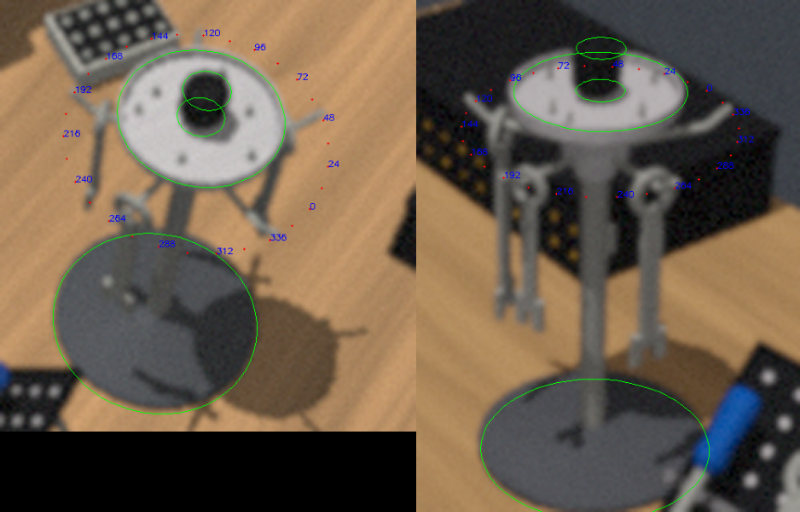

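```bash
cat >> h.py <<'E'
def units(dw,yaw=None,st=None):
    st=st or manip.state(); Rm=R.from_euler('xyz',st['ee_rot'],degrees=True).as_matrix()
    return Rm.T@np.array(dw)/.12
E
python3 - <<'E'
from h import *
s=manip.state();p=s['tool_pos']
T=np.array([.625,.078,.575]);print(units(T-p), units(T-p)/15)
E
```

```text
[-4.55277161 -1.97079066 -1.41934989] [-0.30351811 -0.13138604 -0.09462333]
```

Call:
{"name": "play_rows", "arguments": {
  "deltas": [
    {"x": -0.2, "y": -0.08, "z": -0.3, "hand": 1},
    {"x": -0.25, "y": -0.1, "z": -0.3},
    {"x": -0.25, "y": -0.12, "z": -0.3},
    {"x": -0.3, "y": -0.13, "z": -0.22},
    {"x": -0.32, "y": -0.13, "z": -0.15},
    {"x": -0.32, "y": -0.13, "z": -0.1},
    {"x": -0.32, "y": -0.14, "z": -0.05},
    {"x": -0.32, "y": -0.14},
    {"x": -0.32, "y": -0.14},
    {"x": -0.32, "y": -0.14},
    {"x": -0.32, "y": -0.14},
    {"x": -0.32, "y": -0.14}
  ]
}}

```text
validation failed for argument at $.de...
```

Call:
{"name": "play_rows", "arguments": {
  "deltas": [
    {"x": -0.32, "y": -0.14},
    {"x": -0.3, "y": -0.14},
    {"x": -0.25, "y": -0.12},
    {"x": -0.15, "y": -0.06},
    {"x": -0.1, "y": -0.04},
    {},
    {}
  ]
}}

```text
validation failed for argument at $.de...
```

```bash
python3 - <<'E'
from h import *
s=manip.state();print(s['time_s'],s['tool_pos'],s['ee_rot'],s['qpos'])
K,P=campose('wrist',s);im=manip.read_camera('wrist');save('e',im)
c=np.array([.625,.078])
o=im.copy()
t=np.linspace(0,2*np.pi,60)
for r,z in[(.06,.312),(.017,.344)]:
    p=proj(K,P,np.c_[c[0]+r*np.cos(t),c[1]+r*np.sin(t),0*t+z]).astype(int);cv2.polylines(o,[p.reshape(-1,1,2)],True,(0,255,0),1)
for k in range(5):
    a=np.radians(338+72*k);p=proj(K,P,[c[0]+.097*np.cos(a),c[1]+.097*np.sin(a),.283])[0]
    cv2.circle(o,tuple(int(v) for v in p),3,(255,0,0),1);print(p)
save('e2',o)
E
```

```text
0.95 [0.21251658 0.50727363 0.4047053 ] [ 1.79998566e+02 -2.24081856e-03  1.57264098e+02] [ 6.24189397e+01  2.00927589e+01  9.46400527e+01  2.59173327e-03
  6.52659483e+01 -4.84624303e+00]
[  27.30653961 1059.51321384]
[ 127.39208418 1033.86836025]
[ 46.49889543 985.33407595]
[-125.01675003  986.59616928]
[-117.47864514 1035.59472338]
```

View pics/e2.png

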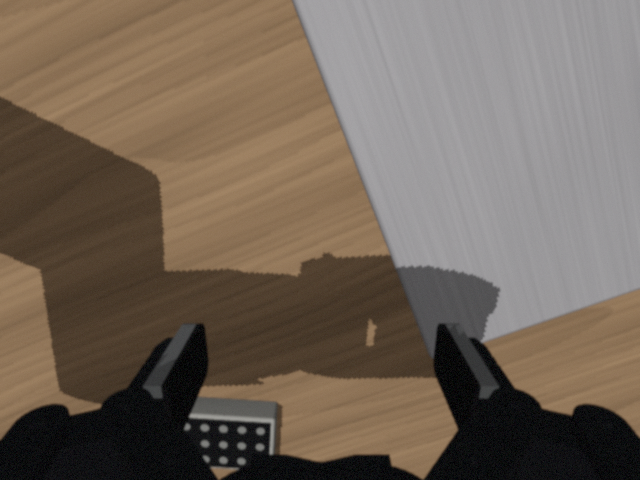

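The arm has not moved because both move calls failed validation. I'll give every key in each row.

Call:
{"name": "play_rows", "arguments": {
  "deltas": [
    {"x": -0.2, "y": -0.08, "z": -0.3, "twist": 0, "hand": 1},
    {"x": -0.25, "y": -0.1, "z": -0.3, "twist": 0, "hand": 1},
    {"x": -0.25, "y": -0.12, "z": -0.3, "twist": 0, "hand": 1},
    {"x": -0.3, "y": -0.13, "z": -0.22, "twist": 0, "hand": 1},
    {"x": -0.32, "y": -0.13, "z": -0.15, "twist": 0, "hand": 1},
    {"x": -0.32, "y": -0.13, "z": -0.1, "twist": 0, "hand": 1},
    {"x": -0.32, "y": -0.14, "z": -0.05, "twist": 0, "hand": 1},
    {"x": -0.32, "y": -0.14, "z": 0, "twist": 0, "hand": 1},
    {"x": -0.32, "y": -0.14, "z": 0, "twist": 0, "hand": 1},
    {"x": -0.32, "y": -0.14, "z": 0, "twist": 0, "hand": 1},
    {"x": -0.32, "y": -0.14, "z": 0, "twist": 0, "hand": 1},
    {"x": -0.32, "y": -0.14, "z": 0, "twist": 0, "hand": 1}
  ]
}}

```text
time_s: 2.2
tool_pos: [0.5365, 0.1713, 0.5752]
ee_rot: [180.0, 0.0, 157.3]
force: [-0.3, -0.0, -0.1]
opening: 0.0853
```

Call:
{"name": "play_rows", "arguments": {
  "deltas": [
    {"x": -0.3, "y": -0.12, "z": 0, "twist": 0, "hand": 1},
    {"x": -0.3, "y": -0.12, "z": 0, "twist": 0, "hand": 1},
    {"x": -0.25, "y": -0.1, "z": 0, "twist": 0, "hand": 1},
    {"x": -0.16, "y": -0.06, "z": 0, "twist": 0, "hand": 1},
    {"x": -0.1, "y": -0.04, "z": 0, "twist": 0, "hand": 1},
    {"x": 0, "y": 0, "z": 0, "twist": 0, "hand": 1}
  ]
}}

```text
time_s: 2.8
tool_pos: [0.6387, 0.0719, 0.5745]
ee_rot: [-180.0, -0.0, 157.2]
force: [1.1, 0.8, 0.1]
opening: 0.0851
```

```bash
cat > e.py <<'E'
from h import *
import sys
def over(name,c,a0,tag):
    s=manip.state();print(s['time_s'],s['tool_pos'].round(4),s['ee_rot'].round(2),s['qpos'].round(1))
    K,P=campose(name,s);im=manip.read_camera(name);save(tag+'_raw',im)
    o=im.copy()
    t=np.linspace(0,2*np.pi,60)
    for r,z in[(.06,.312),(.017,.344)]:
        p=proj(K,P,np.c_[c[0]+r*np.cos(t),c[1]+r*np.sin(t),0*t+z]).astype(int);cv2.polylines(o,[p.reshape(-1,1,2)],True,(0,255,0),1)
    for k in range(5):
        a=np.radians(a0+72*k);p=proj(K,P,[c[0]+.097*np.cos(a),c[1]+.097*np.sin(a),.283])[0]
        cv2.circle(o,tuple(int(v) for v in p),3,(255,0,0) if k else (0,0,255),1);print(p)
    save(tag,o)
E
python3 -c "
from e import *
over('wrist',[.625,.078],338,'e2')"
```

```text
2.8 [0.6387 0.0719 0.5745] [-1.7998e+02 -4.0000e-02  1.5720e+02] [  2.3  24.6  64.8  -0.   90.7 -64.9]
[321.39981641 340.30411243]
[453.11287387 255.02167291]
[411.8702788   88.23665449]
[223.79007038  90.91251924]
[187.54631267 258.43830311]
```

View pics/e2.png

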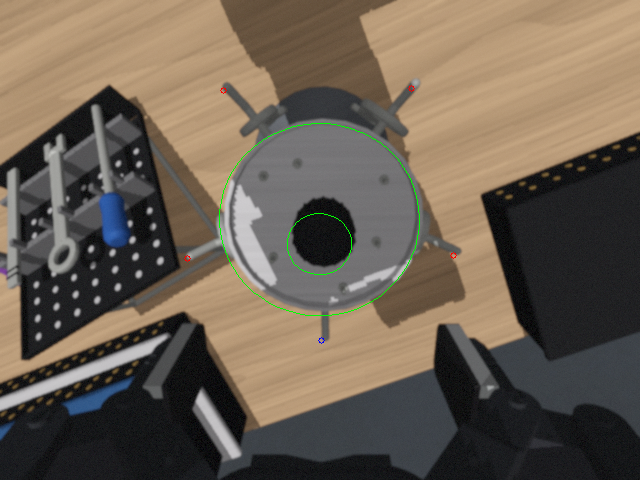

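```bash
python3 - <<'E'
from h import *
a=cv2.imread('pics/e2_raw.png')[60:360,170:490];cv2.imwrite('pics/f.png',cv2.resize(a,(640,600),interpolation=cv2.INTER_CUBIC))
E
```

```text
(no output)
```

View pics/f.png

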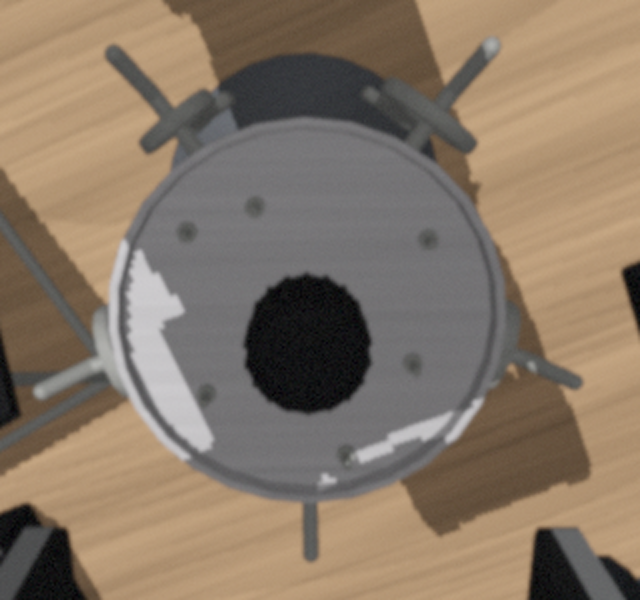

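```bash
python3 - <<'E'
from h import *
from scipy.optimize import least_squares
s=manip.state();K,P=campose('wrist',s)
ob=np.array([[326,337],[457,251],[415,82.5],[225,85],[190,256]])
def tips(q): a=np.radians(q[2]+72*np.arange(5));return np.c_[q[0]+.098*np.cos(a),q[1]+.098*np.sin(a),.284+0*a]
f=lambda q:(proj(K,P,tips(q))-ob).ravel()
r=least_squares(f,[.625,.078,338],x_scale=[.01,.01,1]);print(r.x,r.fun.round(1))
# dish
t=np.linspace(0,2*np.pi,200)
def g(q):
    p=proj(K,P,np.c_[q[0]+.06*np.cos(t),q[1]+.06*np.sin(t),.312+0*t]);return [p[:,0].min()-224,p[:,0].max()-421.5,p[:,1].min()-119,p[:,1].max()-309]
r=least_squares(g,[.625,.078],x_scale=.01);print(r.x,r.fun)
T=np.array([.625,.078,.492]);print(units(T-s['tool_pos']))
E
```

```text
[6.22658835e-01 8.18096498e-02 3.38437698e+02] [-1.   1.7  1.5  0.1  1.  -1.4 -0.4  0.2 -1.2  0.4]
[0.62234134 0.08186493] [-1.57684075  1.57996921 -1.44856455  2.32558808]
[ 0.11694237 -0.00134505  0.68998304]
```

```bash
python3 - <<'E'
from h import *
s=manip.state();print(units(np.array([.6235,.080,.489])-s['tool_pos']))
E
```

```text
[0.13490239 0.0091906  0.71499235]
```

Call:
{"name": "play_rows", "arguments": {
  "deltas": [
    {"x": 0.07, "y": 0.005, "z": 0.05, "twist": 0, "hand": 1},
    {"x": 0.065, "y": 0.004, "z": 0.15, "twist": 0, "hand": 1},
    {"x": 0, "y": 0, "z": 0.2, "twist": 0, "hand": 1},
    {"x": 0, "y": 0, "z": 0.2, "twist": 0, "hand": 1},
    {"x": 0, "y": 0, "z": 0.115, "twist": 0, "hand": 1},
    {"x": 0, "y": 0, "z": 0, "twist": 0, "hand": 0.6},
    {"x": 0, "y": 0, "z": 0, "twist": 0, "hand": 0.45}
  ]
}}

```text
time_s: 3.55
tool_pos: [0.6234, 0.0803, 0.4904]
ee_rot: [180.0, 0.1, 157.3]
force: [0.1, 0.2, -0.7]
opening: 0.0596
```

```bash
python3 -c "
from e import *
s=manip.state();print(s['force'],s['opening'])
over('wrist',[.6235,.080],338.4,'g1')
over('side',[.6235,.080],338.4,'g2')
a=cv2.imread('pics/g1_raw.png');b=cv2.imread('pics/g2_raw.png')[100:250,220:420]
cv2.imwrite('pics/g.png',np.hstack([cv2.resize(a,(400,300)),cv2.resize(b,(400,300))]))
"
```

```text
[ 0.10388251  0.21116275 -0.7083537 ] 0.05962772868161851
3.55 [0.6234 0.0803 0.4904] [1.7997e+02 6.0000e-02 1.5729e+02] [  3.1  24.7  75.8   0.   79.5 -64.2]
[321.32678472 445.74776131]
[500.68326412 339.9713512 ]
[449.85667308 117.43096807]
[178.17357354 122.74683994]
[137.92439297 346.22771193]
3.6 [0.6235 0.0802 0.4908] [1.7995e+02 1.0000e-01 1.5729e+02] [  3.1  24.7  75.7   0.   79.5 -64.2]
[357.03248349 179.38883239]
[318.03664853 164.97821856]
[276.41042009 176.60711293]
[287.27676972 200.60156509]
[340.77882674 202.54975206]
```

View pics/g.png

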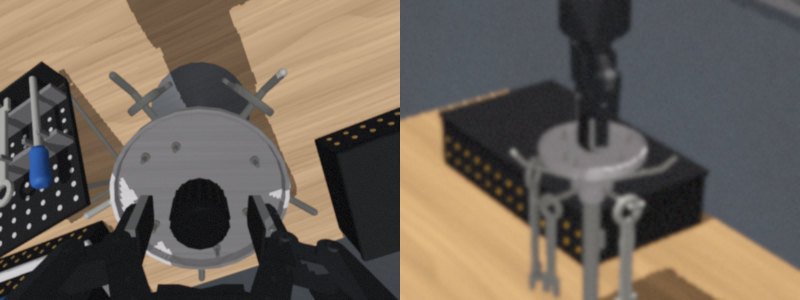

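The knob sits midway between the fingers, at about (200,213) in the half-size picture with the fingers at 150 and 252. Next I close on it.

Call:
{"name": "play_rows", "arguments": {
  "deltas": [
    {"x": 0, "y": 0, "z": 0, "twist": 0, "hand": 0.3},
    {"x": 0, "y": 0, "z": 0, "twist": 0, "hand": 0.3},
    {"x": 0, "y": 0, "z": 0, "twist": 0, "hand": 0.3},
    {"x": 0, "y": 0, "z": 0, "twist": 0, "hand": 0.3}
  ]
}}

```text
time_s: 4.05
tool_pos: [0.6234, 0.0798, 0.4909]
ee_rot: [180.0, 0.1, 157.3]
force: [-1.9, -0.7, 5.6]
opening: 0.0318
```

Call:
{"name": "play_rows", "arguments": {
  "deltas": [
    {"x": 0, "y": 0, "z": 0, "twist": 0, "hand": 0.1},
    {"x": 0, "y": 0, "z": 0, "twist": 0, "hand": 0.1},
    {"x": 0, "y": 0, "z": 0, "twist": 0.02, "hand": 0.1},
    {"x": 0, "y": 0, "z": 0, "twist": 0.03, "hand": 0.1},
    {"x": 0, "y": 0, "z": 0, "twist": 0.03, "hand": 0.1},
    {"x": 0, "y": 0, "z": 0, "twist": 0.02, "hand": 0.1},
    {"x": 0, "y": 0, "z": 0, "twist": 0, "hand": 0.1}
  ]
}}

```text
time_s: 4.75
tool_pos: [0.6233, 0.0796, 0.4909]
ee_rot: [180.0, 0.1, 139.1]
force: [-2.6, -2.1, 6.0]
opening: 0.0318
```

```bash
python3 -c "
from e import *
s=manip.state();print(s['force'],s['ft_torque'],s['opening'])
over('wrist',[.6235,.080],338.4-18,'g3')"
```

```text
[-2.59461782 -2.14168906  6.02898072] [-0.47031036  0.63694046 -0.08320602] 0.0318355385535065
4.75 [0.6233 0.0796 0.4909] [1.7997e+02 9.0000e-02 1.3912e+02] [  3.   24.7  75.8  -0.   79.5 -46.1]
[323.0462255  444.83457764]
[501.90901362 338.68873105]
[450.62602817 116.57008264]
[179.59742195 122.73967057]
[139.86972031 345.89858912]
```

View pics/g3.png

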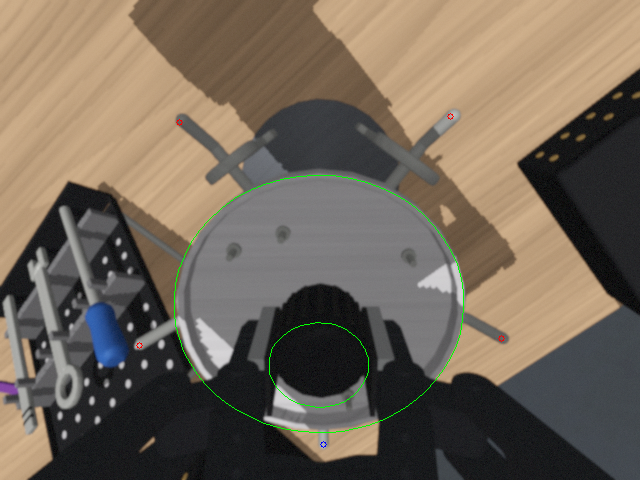

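The head turns with the gripper. About 140° remains, which is 0.779 of twist.

Call:
{"name": "play_rows", "arguments": {
  "deltas": [
    {"x": 0, "y": 0, "z": 0, "twist": 0.02, "hand": 0.1},
    {"x": 0, "y": 0, "z": 0, "twist": 0.03, "hand": 0.1},
    {"x": 0, "y": 0, "z": 0, "twist": 0.035, "hand": 0.1},
    {"x": 0, "y": 0, "z": 0, "twist": 0.035, "hand": 0.1},
    {"x": 0, "y": 0, "z": 0, "twist": 0.035, "hand": 0.1},
    {"x": 0, "y": 0, "z": 0, "twist": 0.035, "hand": 0.1},
    {"x": 0, "y": 0, "z": 0, "twist": 0.035, "hand": 0.1},
    {"x": 0, "y": 0, "z": 0, "twist": 0.035, "hand": 0.1},
    {"x": 0, "y": 0, "z": 0, "twist": 0.035, "hand": 0.1},
    {"x": 0, "y": 0, "z": 0, "twist": 0.035, "hand": 0.1},
    {"x": 0, "y": 0, "z": 0, "twist": 0.035, "hand": 0.1},
    {"x": 0, "y": 0, "z": 0, "twist": 0.035, "hand": 0.1}
  ]
}}

```text
time_s: 6.0
tool_pos: [0.6229, 0.0795, 0.4909]
ee_rot: [-180.0, 0.1, 67.0]
force: [-9.5, -3.6, 9.8]
opening: 0.0319
```

Call:
{"name": "play_rows", "arguments": {
  "deltas": [
    {"x": 0, "y": 0, "z": 0, "twist": 0.035, "hand": 0.1},
    {"x": 0, "y": 0, "z": 0, "twist": 0.035, "hand": 0.1},
    {"x": 0, "y": 0, "z": 0, "twist": 0.035, "hand": 0.1},
    {"x": 0, "y": 0, "z": 0, "twist": 0.035, "hand": 0.1},
    {"x": 0, "y": 0, "z": 0, "twist": 0.035, "hand": 0.1},
    {"x": 0, "y": 0, "z": 0, "twist": 0.035, "hand": 0.1},
    {"x": 0, "y": 0, "z": 0, "twist": 0.035, "hand": 0.1},
    {"x": 0, "y": 0, "z": 0, "twist": 0.035, "hand": 0.1},
    {"x": 0, "y": 0, "z": 0, "twist": 0.035, "hand": 0.1},
    {"x": 0, "y": 0, "z": 0, "twist": 0.035, "hand": 0.1},
    {"x": 0, "y": 0, "z": 0, "twist": 0.029, "hand": 0.1},
    {"x": 0, "y": 0, "z": 0, "twist": 0, "hand": 0.1}
  ]
}}

```text
time_s: 7.2
tool_pos: [0.6226, 0.0801, 0.4909]
ee_rot: [-180.0, 0.1, -1.1]
force: [-12.8, 0.1, 9.7]
opening: 0.0316
```

```bash
python3 -c "
from e import *
s=manip.state();print(s['force'],s['ft_torque'],s['opening'])
over('wrist',[.6235,.080],180,'g4')"
```

```text
[-12.79752833   0.0943019    9.67981422] [ 0.18013112  2.11273444 -0.12413814] 0.031630400593429114
7.2 [0.6226 0.0801 0.4909] [-1.7998e+02  1.1000e-01 -1.1400e+00] [ 3.1 24.6 75.8  0.  79.7 94.2]
[325.33765418 443.90720814]
[505.31695738 338.22172453]
[455.12263671 114.98329157]
[183.57751892 120.42295439]
[142.64443385 343.89819703]
```

View pics/g4.png

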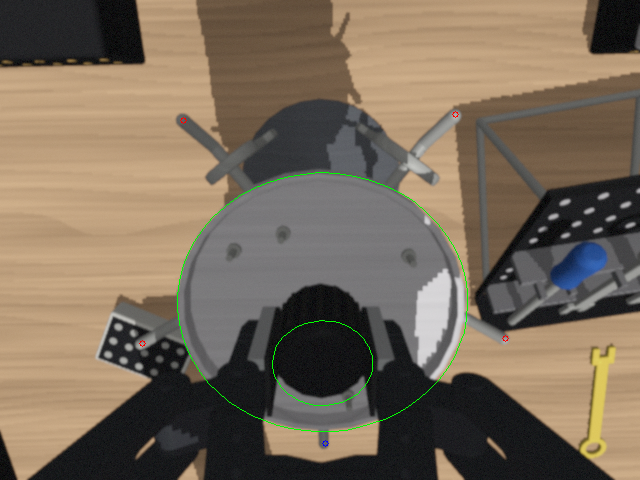

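Call:
{"name": "play_rows", "arguments": {
  "deltas": [
    {"x": 0, "y": 0, "z": 0, "twist": 0, "hand": 0.5},
    {"x": 0, "y": 0, "z": 0, "twist": 0, "hand": 0.8},
    {"x": 0, "y": 0, "z": 0, "twist": 0, "hand": 0.8},
    {"x": 0, "y": 0, "z": -0.1, "twist": 0, "hand": 0.8},
    {"x": 0, "y": 0, "z": -0.2, "twist": 0, "hand": 0.8},
    {"x": 0, "y": 0, "z": -0.2, "twist": 0, "hand": 0.8},
    {"x": 0, "y": 0, "z": -0.1, "twist": 0, "hand": 0.8}
  ]
}}

```text
time_s: 7.95
tool_pos: [0.6233, 0.0799, 0.5644]
ee_rot: [-180.0, -0.2, -1.0]
force: [0.8, 0.3, 0.1]
opening: 0.0684
```

```bash
python3 - <<'E'
from e import *
over('wrist',[.6235,.080],180,'g5')
Ks,Ps=campose('scene');Kd,Pd=campose('side')
for n,a,b in [('eye',(314,305.7),(383,293.9)),('jaw',(275,304),(345,360))]:
    X,e=tri([(Ks,Ps,np.array(a)),(Kd,Pd,np.array(b))]);print(n,X,e)
E
```

```text
7.95 [0.6233 0.0799 0.5644] [-179.98   -0.21   -0.96] [ 3.1 22.9 68.5  0.  88.4 94. ]
[323.70757608 367.22288669]
[457.65815768 282.28575874]
[415.54358744 116.32932613]
[224.26864707 119.53351433]
[187.72828131 286.06180104]
eye [ 0.59230214 -0.19246134  0.16133184] [0.25074266459235683, 0.2922211750094027]
jaw [ 0.48155477 -0.21536325  0.05869231] [0.5625823455947372, 0.725368609966916]
```

View pics/g5.png

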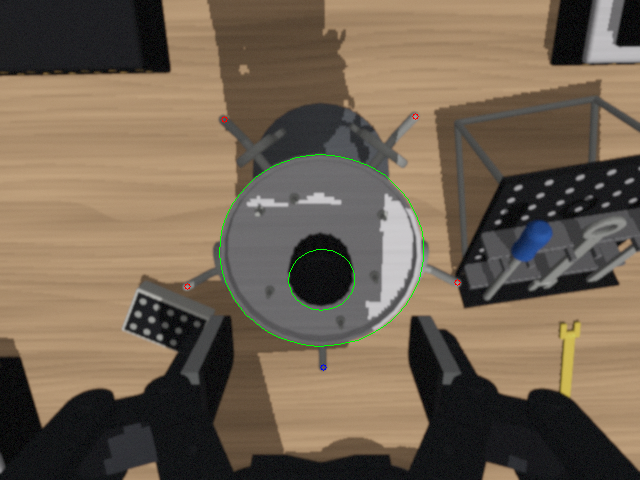

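The overlay matches: axis (0.6235, 0.080), with the empty hook towards -x at (323,362). The rack is on the right. Now I move over it and look.

Call:
{"name": "play_rows", "arguments": {
  "deltas": [
    {"x": -0.05, "y": 0.2, "z": 0, "twist": 0, "hand": 0.8},
    {"x": -0.1, "y": 0.3, "z": 0, "twist": 0, "hand": 0.8},
    {"x": -0.1, "y": 0.35, "z": 0, "twist": 0, "hand": 0.8},
    {"x": -0.1, "y": 0.37, "z": 0, "twist": 0, "hand": 0.8},
    {"x": -0.1, "y": 0.37, "z": 0, "twist": 0, "hand": 0.8},
    {"x": -0.1, "y": 0.35, "z": 0.1, "twist": 0, "hand": 0.8},
    {"x": -0.1, "y": 0.25, "z": 0.2, "twist": 0, "hand": 0.8},
    {"x": -0.1, "y": 0.15, "z": 0.25, "twist": 0, "hand": 0.8},
    {"x": -0.05, "y": 0.05, "z": 0.2, "twist": -0.035, "hand": 0.8},
    {"x": 0, "y": 0, "z": 0.1, "twist": -0.035, "hand": 0.8},
    {"x": 0, "y": 0, "z": 0, "twist": 0, "hand": 0.8}
  ]
}}

```text
time_s: 9.1
tool_pos: [0.5223, -0.2055, 0.4571]
ee_rot: [-179.9, 0.2, 11.7]
force: [1.1, -0.6, 0.1]
opening: 0.0686
```

```bash
python3 - <<'E'
from h import *
s=manip.state();print(s['time_s'],s['tool_pos'],s['ee_rot'])
K,P=campose('wrist',s);im=manip.read_camera('wrist');save('i_raw',im)
for n in ['spanner_eye','spanner','driver_mid','iron_mid']:
    r=manip.look_for('wrist',n); print(n,[([int(v) for v in d['bbox']],round(d['confidence'],2)) for d in r[:4]])
E=np.array([.592,-.1925,.161]);psi=np.radians(11.7)
u=np.array([np.cos(psi),np.sin(psi),1])/np.sqrt(2);v=np.array([-np.sin(psi),np.cos(psi),0])
o=im.copy()
for X,c in[(E,(255,0,0)),(E-.095*u,(0,255,0)),(E-.172*u,(0,0,255))]:
    p=proj(K,P,X)[0];print(p);cv2.circle(o,tuple(int(q) for q in p),3,c,-1)
save('i',o)
E
```

```text
9.1 [ 0.5223352  -0.20545386  0.45711382] [-1.79860020e+02  1.76743893e-01  1.16971381e+01]
spanner_eye [([337, 300, 380, 435], 0.77), ([298, 104, 355, 244], 0.63), ([502, 128, 571, 292], 0.63)]
spanner [([297, 100, 355, 243], 0.85), ([505, 128, 573, 293], 0.82), ([339, 304, 381, 432], 0.55)]
driver_mid [([187, 81, 255, 246], 0.8)]
iron_mid [([381, 132, 445, 249], 0.57)]
[325.15559496 127.24757216]
[324.209016   205.31644752]
[323.73224472 244.63804582]
```

View pics/i.png

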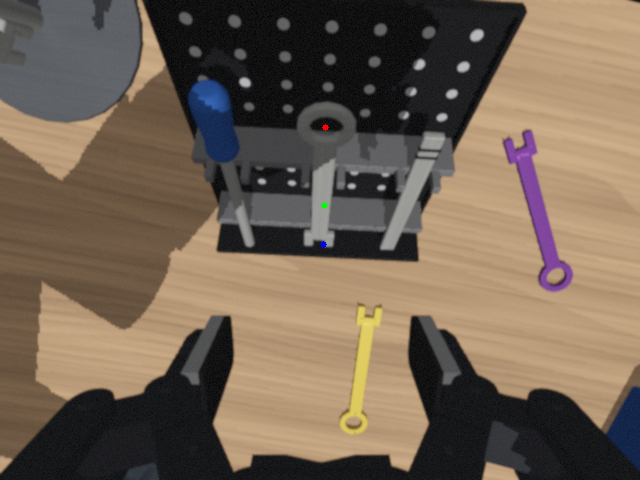

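Candidates here are the steel spanner with the round eye in the rack (325,125 to 319,240), the yellow one (357,370), the purple one (540,210), the iron (410,190) without an eye, and the spanners hanging on the carousel (10,40). I choose the rack one and check it in a close crop.

```bash
python3 - <<'E'
import cv2
a=cv2.imread('pics/i_raw.png')[70:270,180:460];cv2.imwrite('pics/j.png',cv2.resize(a,None,fx=2.8,fy=2.8,interpolation=cv2.INTER_CUBIC))
E
```

```text
(no output)
```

View pics/j.png

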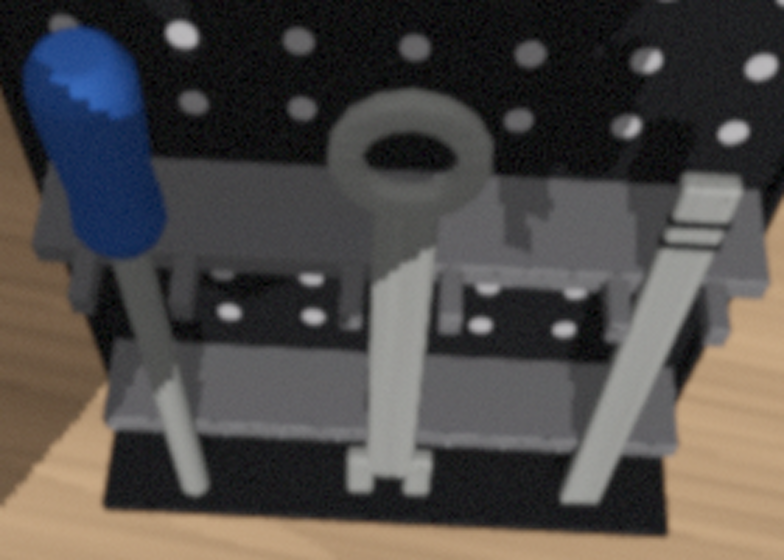

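The crop confirms the plain steel spanner, with its round eye at (326,126) and its open jaw at (319,245). The rack's yaw is about 9.4°. I'll turn to that, descend part way and check the alignment.

Call:
{"name": "play_rows", "arguments": {
  "deltas": [
    {"x": -0.02, "y": 0, "z": 0.2, "twist": 0.013, "hand": 0.53},
    {"x": 0, "y": 0, "z": 0.3, "twist": 0, "hand": 0.53},
    {"x": 0, "y": 0, "z": 0.3, "twist": 0, "hand": 0.53},
    {"x": 0, "y": 0, "z": 0.3, "twist": 0, "hand": 0.53},
    {"x": 0, "y": 0, "z": 0.2, "twist": 0, "hand": 0.53},
    {"x": 0, "y": 0, "z": 0, "twist": 0, "hand": 0.53}
  ]
}}

```text
time_s: 9.95
tool_pos: [0.52, -0.2053, 0.3009]
ee_rot: [-179.8, 0.2, 9.3]
force: [-0.1, 0.0, -0.0]
opening: 0.0451
```

```bash
python3 - <<'E'
from h import *
s=manip.state();print(s['time_s'],s['tool_pos'],s['ee_rot'],s['opening'])
K,P=campose('wrist',s);im=manip.read_camera('wrist');save('k_raw',im)
E=np.array([.593,-.1933,.161]);psi=np.radians(9.4)
u=np.array([np.cos(psi),np.sin(psi),1])/np.sqrt(2)
o=im.copy()
for X,c in[(E,(255,0,0)),(E-.105*u,(0,255,0)),(E-.172*u,(0,0,255))]:
    p=proj(K,P,X)[0];print(p);cv2.circle(o,tuple(int(q) for q in p),3,c,-1)
save('k',o)
E
```

```text
9.95 [ 0.5199526  -0.20531929  0.30093021] [-179.84529838    0.21589739    9.25608139] 0.04507162428556209
[323.96459835 146.45515687]
[323.16222577 283.71892781]
[322.95470679 319.21968899]
```

View pics/k.png

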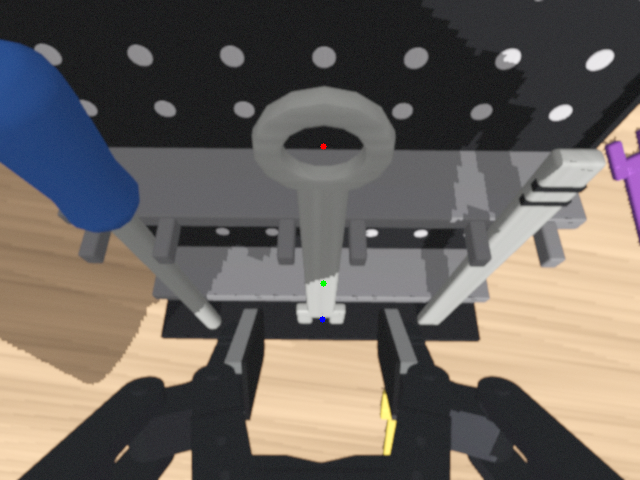

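Alignment is good: the eye is at (323,144), the shank at column 322 and the fingers are symmetric about 323. Next I descend and close.

Call:
{"name": "play_rows", "arguments": {
  "deltas": [
    {"x": 0, "y": 0, "z": 0.15, "twist": 0, "hand": 0.53},
    {"x": 0, "y": 0, "z": 0.15, "twist": 0, "hand": 0.53},
    {"x": 0, "y": 0, "z": 0.12, "twist": 0, "hand": 0.53},
    {"x": 0, "y": 0, "z": 0.046, "twist": 0, "hand": 0.53},
    {"x": 0, "y": 0, "z": 0, "twist": 0, "hand": 0.3},
    {"x": 0, "y": 0, "z": 0, "twist": 0, "hand": 0.1},
    {"x": 0, "y": 0, "z": 0, "twist": 0, "hand": 0.05},
    {"x": 0, "y": 0, "z": 0, "twist": 0, "hand": 0.05},
    {"x": 0, "y": 0, "z": 0, "twist": 0, "hand": 0.05}
  ]
}}

```text
time_s: 10.9
tool_pos: [0.5207, -0.2058, 0.2484]
ee_rot: [180.0, -0.1, 9.3]
force: [-1.8, 1.1, 6.6]
opening: 0.0142
```

```bash
python3 - <<'E'
from h import *
s=manip.state();print(s['time_s'],s['tool_pos'],s['ee_rot'],s['opening'],s['force'])
a=manip.read_camera('wrist');b=manip.read_camera('side')[225:405,275:515]
save('l',np.hstack([cv2.resize(a,(400,300)),cv2.resize(b,(400,300))]))
E
```

```text
10.9 [ 0.5206575  -0.20584736  0.24843778] [ 1.79952338e+02 -7.45665612e-02  9.29345015e+00] 0.014197635927058094 [-1.75654736  1.06381631  6.64972689]
```

View pics/l.png

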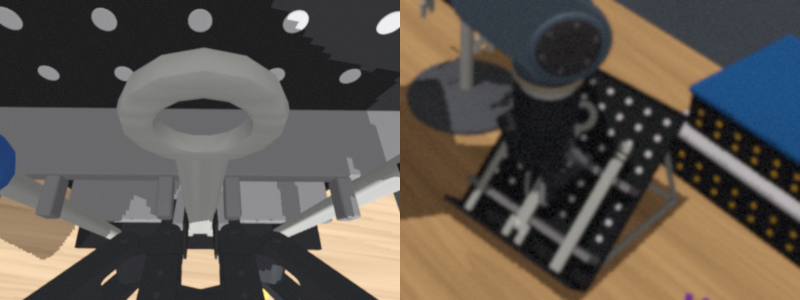

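Gripped: the opening reads 14.2 mm, and the knob also read about 2 mm low. Lifting straight up.

Call:
{"name": "play_rows", "arguments": {
  "deltas": [
    {"x": 0, "y": 0, "z": -0.05, "twist": 0, "hand": 0.05},
    {"x": 0, "y": 0, "z": -0.08, "twist": 0, "hand": 0.05},
    {"x": 0, "y": 0, "z": -0.12, "twist": 0, "hand": 0.05},
    {"x": 0, "y": 0, "z": -0.2, "twist": 0, "hand": 0.05},
    {"x": 0, "y": 0, "z": -0.25, "twist": 0, "hand": 0.05},
    {"x": 0, "y": 0, "z": -0.3, "twist": 0, "hand": 0.05},
    {"x": 0, "y": 0, "z": -0.25, "twist": 0, "hand": 0.05},
    {"x": 0, "y": 0, "z": -0.2, "twist": 0, "hand": 0.05},
    {"x": 0, "y": 0, "z": -0.1, "twist": 0, "hand": 0.05},
    {"x": 0, "y": 0, "z": 0, "twist": 0, "hand": 0.05}
  ]
}}

```text
time_s: 12.0
tool_pos: [0.5203, -0.2057, 0.4352]
ee_rot: [179.9, -0.1, 9.3]
force: [0.3, -0.4, -1.4]
opening: 0.0143
```

```bash
python3 - <<'E'
from h import *
s=manip.state();print(s['time_s'],s['tool_pos'],s['ee_rot'],s['opening'],s['force'])
a=manip.read_camera('wrist');b=manip.read_camera('side');save('m_w',a);save('m_side',b)
save('m',np.hstack([cv2.resize(a,(400,300)),cv2.resize(b,(400,300))]))
E
```

```text
12.0 [ 0.52030678 -0.20570638  0.4352309 ] [ 1.79897067e+02 -1.41570603e-01  9.30401308e+00] 0.01429262369585762 [ 0.29633078 -0.37628566 -1.40205924]
```

View pics/m.png

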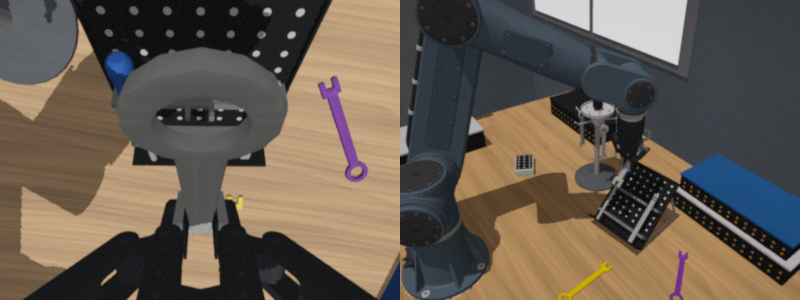

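```bash
cat > ring.py <<'E'
from h import *
def ringpts(e,th,K,Pt,r=.011,side=1):
    # tool frame: spanner x axis u = (cos th,0,-sin th); normal n: out of rack = (-sin th,0,-cos th)
    u=np.array([np.cos(th),0,-np.sin(th)]);n=np.array([-np.sin(th),0,-np.cos(th)]);v=np.array([0,1,0])
    t=np.linspace(0,2*np.pi,80)[:,None]
    return proj(K,Pt,e+r*(np.cos(t)*u+np.sin(t)*v)+side*.003*n)
E
python3 - <<'E'
from ring import *
c=manip.calibration('wrist');K=np.array(c['K']);Pt=np.array(c['hand_eye'])
im=cv2.imread('pics/m_w.png')
for th,col in [(45,(0,0,255)),(40,(255,0,0)),(50,(0,255,0))]:
    thr=np.radians(th);u=np.array([np.cos(thr),0,-np.sin(thr)])
    e=np.array([.0734,-.0007,.0874]) if th==45 else np.array([.0734-.105*np.cos(np.radians(45)),-.0007,.0874+.105*np.sin(np.radians(45))])+.105*u
    for r in(.011,.019):
        p=ringpts(e,thr,K,Pt,r).astype(int);cv2.polylines(im,[p.reshape(-1,1,2)],True,col,1)
cv2.imwrite('pics/n.png',im)
E
```

```text
(no output)
```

View pics/n.png

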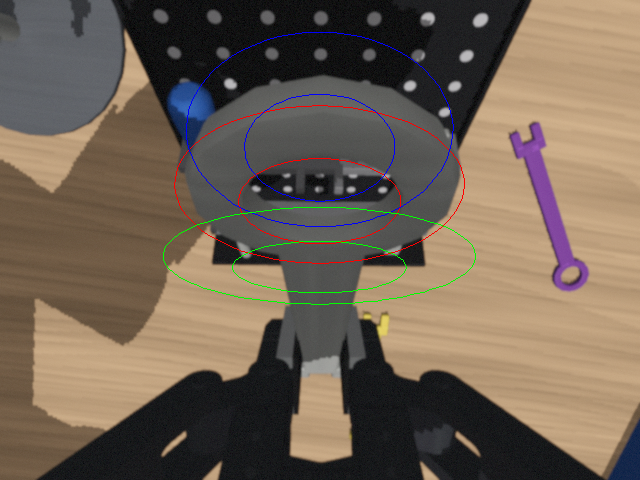

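```bash
python3 - <<'E'
from ring import *
from scipy.optimize import least_squares
c=manip.calibration('wrist');K=np.array(c['K']);Pt=np.array(c['hand_eye'])
im=cv2.imread('pics/m_w.png')
def feats(q):
    e=np.array([q[0],q[3],q[1]]);th=q[2]
    f=ringpts(e,th,K,Pt,.019,1);b=ringpts(e,th,K,Pt,.019,-1);a=np.vstack([f,b])
    hf=ringpts(e,th,K,Pt,.011,1);hb=ringpts(e,th,K,Pt,.011,-1)
    return np.array([a[:,0].min(),a[:,0].max(),a[:,1].min(),a[:,1].max(),max(hf[:,1].min(),hb[:,1].min()),min(hf[:,1].max(),hb[:,1].max())])
ob=np.array([188,463,75,259,168,201])
best=None
for t0 in np.radians([35,40,45,50]):
  r=least_squares(lambda q:(feats(q)-ob),[.0734,.0874,t0,0],x_scale=[.01,.01,.1,.01],diff_step=1e-3)
  print(r.cost,r.x[:2],np.degrees(r.x[2]),r.x[3],r.fun.round(1))
  if best is None or r.cost<best.cost: best=r
q=best.x;e=np.array([q[0],q[3],q[1]])
for r_ in(.011,.019):
  for sd in(1,-1):
    p=ringpts(e,q[2],K,Pt,r_,sd).astype(int);cv2.polylines(im,[p.reshape(-1,1,2)],True,(0,0,255) if sd>0 else (0,255,0),1)
cv2.imwrite('pics/n2.png',im)
g=e-.105*np.array([np.cos(q[2]),0,-np.sin(q[2])]);print(g)
E
```

```text
27.728681345043825 [0.07298659 0.08972776] 48.99511099899449 6.214117663216793e-05 [-0.8  0.8  0.9 -4.6 -1.8  5.4]
27.72868138876106 [0.07298659 0.08972777] 48.99505994847037 6.214133718050139e-05 [-0.8  0.8  0.9 -4.6 -1.8  5.4]
27.728681312750677 [0.07298661 0.08972773] 48.99523109882896 6.214065735247581e-05 [-0.8  0.8  0.9 -4.6 -1.8  5.4]
27.728681397177994 [0.07298659 0.08972777] 48.99505166263741 6.21413650983589e-05 [-0.8  0.8  0.9 -4.6 -1.8  5.4]
[4.09381451e-03 6.21406574e-05 1.68966503e-01]
```

View pics/n2.png

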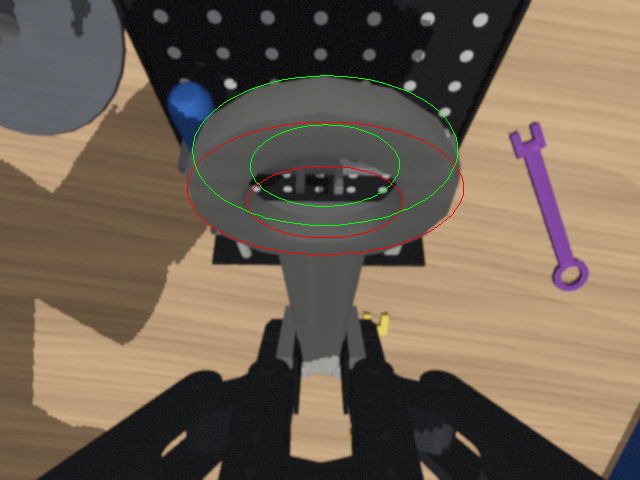

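The ring model fits with the eye at tool (0.073, 0, 0.089) and a tilt of about 47°. Now I carry it to just outside the empty hook's tip.

Call:
{"name": "play_rows", "arguments": {
  "deltas": [
    {"x": -0.03, "y": -0.12, "z": 0, "twist": 0, "hand": 0.05},
    {"x": -0.04, "y": -0.2, "z": 0, "twist": 0, "hand": 0.05},
    {"x": -0.04, "y": -0.28, "z": 0, "twist": 0, "hand": 0.05},
    {"x": -0.04, "y": -0.33, "z": 0, "twist": 0, "hand": 0.05},
    {"x": -0.04, "y": -0.33, "z": 0, "twist": 0, "hand": 0.05},
    {"x": -0.04, "y": -0.33, "z": 0, "twist": 0, "hand": 0.05},
    {"x": -0.04, "y": -0.3, "z": 0.05, "twist": 0, "hand": 0.05},
    {"x": -0.02, "y": -0.27, "z": 0.08, "twist": 0, "hand": 0.05},
    {"x": -0.024, "y": -0.2, "z": 0.1, "twist": 0, "hand": 0.05},
    {"x": 0, "y": -0.107, "z": 0.1, "twist": 0, "hand": 0.05},
    {"x": 0, "y": 0, "z": 0.06, "twist": 0.026, "hand": 0.05},
    {"x": 0, "y": 0, "z": 0, "twist": 0.026, "hand": 0.05}
  ]
}}

```text
time_s: 13.3
tool_pos: [0.4347, 0.0807, 0.3847]
ee_rot: [180.0, 0.2, -0.2]
force: [-0.3, -0.6, -1.3]
opening: 0.0144
```

Call:
{"name": "play_rows", "arguments": {
  "deltas": [
    {"x": 0, "y": 0, "z": 0, "twist": 0, "hand": 0.05},
    {"x": 0, "y": 0, "z": 0, "twist": 0, "hand": 0.05}
  ]
}}

```text
time_s: 13.5
tool_pos: [0.4353, 0.0802, 0.3861]
ee_rot: [180.0, 0.0, 0.1]
force: [1.3, 0.1, -2.1]
opening: 0.0142
```

```bash
cat > view.py <<'E'
from ring import *
def hang(tag,c=(.6235,.080)):
    s=manip.state();print(s['time_s'],s['tool_pos'].round(4),s['ee_rot'].round(2),s['opening'],s['force'].round(1),s['qpos'].round(0))
    K,P=campose('wrist',s);a=manip.read_camera('wrist');Kd,Pd=campose('side');b=manip.read_camera('side')
    save(tag+'_w',a);save(tag+'_s',b)
    for im,k,p in((a,K,P),(b,Kd,Pd)):
        rod=np.array([[c[0]-r,c[1],z] for r,z in((.024,.265),(.082,.2713),(.097,.283))])
        q=proj(k,p,rod).astype(int);cv2.polylines(im,[q.reshape(-1,1,2)],False,(255,0,0),1);print(q[-1])
        rm=R.from_euler('xyz',s['ee_rot'],degrees=True).as_matrix()
        e=s['tool_pos']+rm@np.array([.073,0,.0885]);q=proj(k,p,e)[0].astype(int);cv2.circle(im,tuple(int(v) for v in q),2,(0,255,0),-1);print('eye',e,q)
    x,y=proj(Kd,Pd,[c[0]-.12,c[1],.28])[0].astype(int)
    b=b[y-70:y+80,x-80:x+80]
    save(tag,np.hstack([cv2.resize(a,(480,360)),cv2.resize(b,(320,300))[:, :] if 0 else cv2.copyMakeBorder(cv2.resize(b,(320,300),interpolation=cv2.INTER_CUBIC),0,60,0,0,cv2.BORDER_CONSTANT)]))
E
python3 -c "
from view import *
hang('p')"
```

```text
13.5 [0.4353 0.0802 0.3861] [1.7999e+02 4.0000e-02 7.0000e-02] 0.014152098965717041 [ 1.3  0.1 -2.1] [  4.  10. 111.  -0.  59.  94.]
[326  62]
eye [0.5082005  0.08027314 0.29757167] [324 191]
[279 196]
eye [0.5082005  0.08027314 0.29757167] [272 192]
```

View pics/p.png

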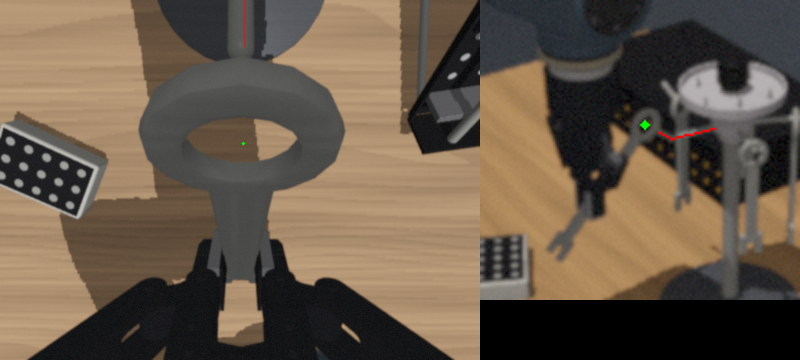

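```bash
python3 - <<'E'
import cv2,numpy as np
a=cv2.imread('pics/p_w.png')[0:200,220:430];b=cv2.imread('pics/p_s.png')[140:260,230:350]
cv2.imwrite('pics/p2.png',np.hstack([cv2.resize(a,(399,380),interpolation=cv2.INTER_CUBIC),cv2.resize(b,(380,380),interpolation=cv2.INTER_CUBIC)]))
E
```

```text
(no output)
```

View pics/p2.png

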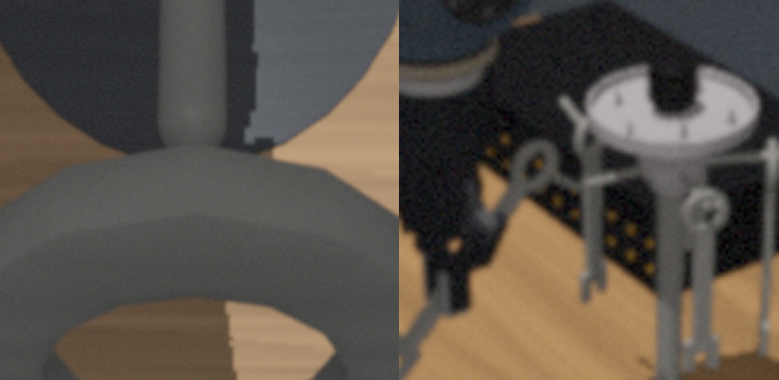

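The rod is centred at column 321 with its tip at (321,59), and the eye hole is centred at about 324. In the side view the tip is at (279,196) and the eye at (273,192), matching the prediction within a pixel. I start threading along the tip's direction.

Call:
{"name": "play_rows", "arguments": {
  "deltas": [
    {"x": 0.03, "y": -0.005, "z": 0.024, "twist": 0, "hand": 0.05},
    {"x": 0.045, "y": 0, "z": 0.036, "twist": 0, "hand": 0.05},
    {"x": 0.045, "y": 0, "z": 0.036, "twist": 0, "hand": 0.05},
    {"x": 0.045, "y": 0, "z": 0.035, "twist": 0, "hand": 0.05},
    {"x": 0.02, "y": 0, "z": 0.015, "twist": 0, "hand": 0.05},
    {"x": 0, "y": 0, "z": 0, "twist": 0, "hand": 0.05}
  ]
}}

```text
time_s: 14.2
tool_pos: [0.4578, 0.0809, 0.3686]
ee_rot: [180.0, 0.0, -0.1]
force: [-0.1, 0.2, -0.8]
opening: 0.0141
```

```bash
python3 -c "
from view import *
hang('q')
a=cv2.imread('pics/q_w.png');b=cv2.imread('pics/q_s.png')[140:260,230:350]
cv2.imwrite('pics/q2.png',np.hstack([cv2.resize(a,(400,300)),cv2.resize(b,(380,300),interpolation=cv2.INTER_CUBIC)]))
"
```

```text
14.2 [0.4578 0.0809 0.3686] [ 1.8e+02  4.0e-02 -6.0e-02] 0.014135914711679569 [-0.1  0.2 -0.8] [  4.  14. 109.  -0.  57.  94.]
[330 225]
eye [0.53078284 0.0807732  0.28006298] [324 191]
[279 196]
eye [0.53078284 0.0807732  0.28006298] [281 196]
```

View pics/q2.png

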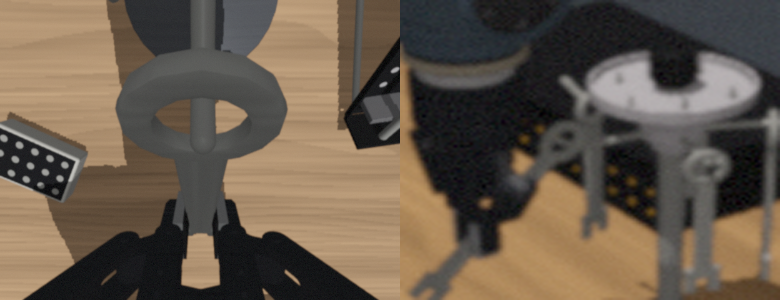

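The rod now passes through the eye, with its tip at about (325,240) and no contact force. I go on to the knee and a little inwards.

Call:
{"name": "play_rows", "arguments": {
  "deltas": [
    {"x": 0.045, "y": 0, "z": 0.036, "twist": 0, "hand": 0.05},
    {"x": 0.044, "y": 0, "z": 0.036, "twist": 0, "hand": 0.05},
    {"x": 0.035, "y": 0, "z": 0.01, "twist": 0, "hand": 0.05},
    {"x": 0, "y": 0, "z": 0, "twist": 0, "hand": 0.05},
    {"x": 0, "y": 0, "z": 0, "twist": 0, "hand": 0.05}
  ]
}}

```text
time_s: 14.8
tool_pos: [0.4725, 0.0809, 0.3591]
ee_rot: [180.0, 0.0, -0.1]
force: [0.0, 0.5, -1.4]
opening: 0.0144
```

```bash
python3 -c "
from view import *
hang('r')
a=cv2.imread('pics/r_w.png');b=cv2.imread('pics/r_s.png')[140:260,230:350]
cv2.imwrite('pics/r2.png',np.hstack([cv2.resize(a,(400,300)),cv2.resize(b,(380,300),interpolation=cv2.INTER_CUBIC)]))
"
```

```text
14.8 [0.4725 0.0809 0.3591] [ 1.8e+02  1.0e-02 -6.0e-02] 0.014443048875544246 [ 0.   0.5 -1.4] [  4.  16. 108.   0.  56.  94.]
[331 354]
eye [0.54546207 0.0808229  0.27061674] [324 191]
[279 196]
eye [0.54546207 0.0808229  0.27061674] [286 198]
```

View pics/r2.png

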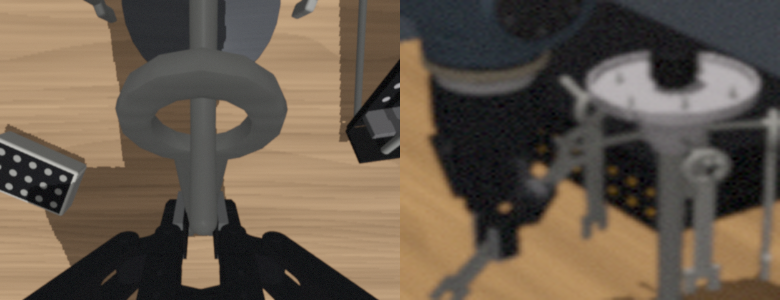

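The eye is well behind the upturned end and the rod runs centrally through it. I lower slightly so the eye's top rests on the rod, then loosen in small steps.

Call:
{"name": "play_rows", "arguments": {
  "deltas": [
    {"x": 0, "y": 0, "z": 0.012, "twist": 0, "hand": 0.05},
    {"x": 0.01, "y": 0, "z": 0.012, "twist": 0, "hand": 0.05},
    {"x": 0, "y": 0, "z": 0, "twist": 0, "hand": 0.05},
    {"x": 0, "y": 0, "z": 0, "twist": 0, "hand": 0.05}
  ]
}}

```text
time_s: 15.3
tool_pos: [0.4736, 0.0809, 0.3563]
ee_rot: [180.0, 0.0, -0.1]
force: [0.3, 0.6, -1.4]
opening: 0.0145
```

Call:
{"name": "play_rows", "arguments": {
  "deltas": [
    {"x": 0, "y": 0, "z": 0.01, "twist": 0, "hand": 0.05},
    {"x": 0, "y": 0, "z": 0.01, "twist": 0, "hand": 0.05},
    {"x": 0, "y": 0, "z": 0, "twist": 0, "hand": 0.05},
    {"x": 0, "y": 0, "z": 0, "twist": 0, "hand": 0.05}
  ]
}}

```text
time_s: 15.7
tool_pos: [0.4737, 0.0809, 0.3541]
ee_rot: [-180.0, -0.0, -0.1]
force: [0.2, -0.1, 1.0]
opening: 0.0147
```

Contact: the z force rose by 2.4 N. Loosening in small steps.

Call:
{"name": "play_rows", "arguments": {
  "deltas": [
    {"x": 0, "y": 0, "z": 0, "twist": 0, "hand": 0.15},
    {"x": 0, "y": 0, "z": 0, "twist": 0, "hand": 0.16},
    {"x": 0, "y": 0, "z": 0, "twist": 0, "hand": 0.165},
    {"x": 0, "y": 0, "z": 0, "twist": 0, "hand": 0.17},
    {"x": 0, "y": 0, "z": 0, "twist": 0, "hand": 0.17},
    {"x": 0, "y": 0, "z": 0, "twist": 0, "hand": 0.17}
  ]
}}

```text
time_s: 16.3
tool_pos: [0.4737, 0.0809, 0.354]
ee_rot: [-180.0, -0.0, -0.1]
force: [0.4, 0.1, 0.8]
opening: 0.0144
```

```bash
python3 -c "
from view import *
hang('t')
a=cv2.imread('pics/t_w.png');b=cv2.imread('pics/t_s.png')[140:260,230:350]
cv2.imwrite('pics/t2.png',np.hstack([cv2.resize(a,(400,300)),cv2.resize(b,(380,300),interpolation=cv2.INTER_CUBIC)]))
"
```

```text
16.3 [0.4737 0.0809 0.354 ] [-1.8e+02 -1.0e-02 -5.0e-02] 0.014428011556397148 [0.4 0.1 0.8] [  4.  17. 108.   0.  56.  94.]
[332 388]
eye [0.54666807 0.08083371 0.26548786] [324 191]
[279 196]
eye [0.54666807 0.08083371 0.26548786] [287 200]
```

View pics/t2.png

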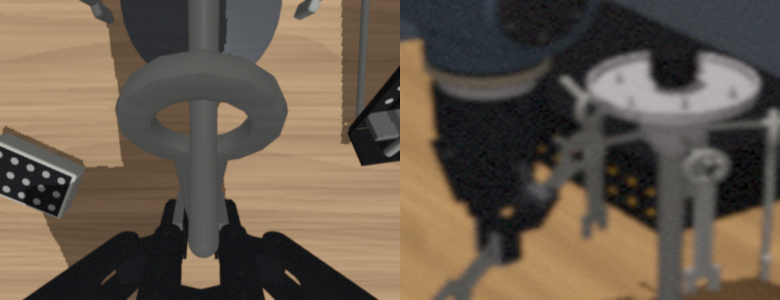

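Call:
{"name": "play_rows", "arguments": {
  "deltas": [
    {"x": 0, "y": 0, "z": 0, "twist": 0, "hand": 0.175},
    {"x": 0, "y": 0, "z": 0, "twist": 0, "hand": 0.175},
    {"x": 0, "y": 0, "z": 0, "twist": 0, "hand": 0.18},
    {"x": 0, "y": 0, "z": 0, "twist": 0, "hand": 0.18},
    {"x": 0, "y": 0, "z": 0, "twist": 0, "hand": 0.185},
    {"x": 0, "y": 0, "z": 0, "twist": 0, "hand": 0.185}
  ]
}}

```text
time_s: 17.0
tool_pos: [0.4736, 0.0809, 0.3539]
ee_rot: [-180.0, 0.0, -0.1]
force: [0.9, 0.4, 0.8]
opening: 0.0158
```

Call:
{"name": "play_rows", "arguments": {
  "deltas": [
    {"x": 0, "y": 0, "z": 0, "twist": 0, "hand": 0.19},
    {"x": 0, "y": 0, "z": 0, "twist": 0, "hand": 0.19},
    {"x": 0, "y": 0, "z": 0, "twist": 0, "hand": 0.195},
    {"x": 0, "y": 0, "z": 0, "twist": 0, "hand": 0.195},
    {"x": 0, "y": 0, "z": 0, "twist": 0, "hand": 0.2},
    {"x": 0, "y": 0, "z": 0, "twist": 0, "hand": 0.2}
  ]
}}

```text
time_s: 17.6
tool_pos: [0.4736, 0.0809, 0.3539]
ee_rot: [180.0, 0.0, -0.1]
force: [-0.0, -0.1, 0.2]
opening: 0.017
```

```bash
python3 -c "
from view import *
hang('u')
a=cv2.imread('pics/u_w.png');b=cv2.imread('pics/u_s.png')[140:260,230:350]
cv2.imwrite('pics/u2.png',np.hstack([cv2.resize(a,(400,300)),cv2.resize(b,(380,300),interpolation=cv2.INTER_CUBIC)]))
"
```

```text
17.6 [0.4736 0.0809 0.3539] [ 1.8e+02  1.0e-02 -6.0e-02] 0.016974643512862684 [-0.  -0.1  0.2] [  4.  17. 108.  -0.  56.  94.]
[332 387]
eye [0.54658532 0.08081635 0.26539646] [324 191]
[279 196]
eye [0.54658532 0.08081635 0.26539646] [287 200]
```

View pics/u2.png

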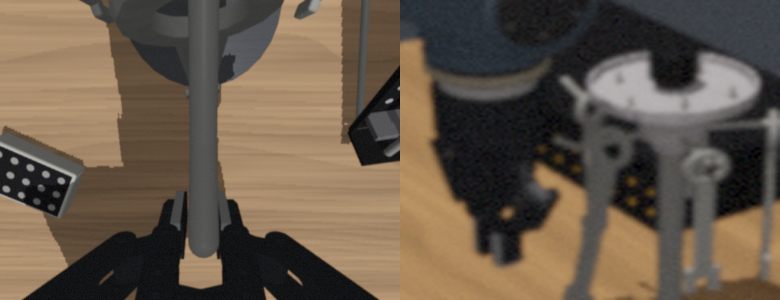

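The spanner has slipped free and hangs on the rod behind the upturned end. The eye shows under the rod at about (320,40) in the wrist view and at (288,184) in the side view. Now I retreat straight back.

Call:
{"name": "play_rows", "arguments": {
  "deltas": [
    {"x": -0.15, "y": 0, "z": 0, "twist": 0, "hand": 0.2},
    {"x": -0.3, "y": 0, "z": 0, "twist": 0, "hand": 0.2},
    {"x": -0.25, "y": 0, "z": 0, "twist": 0, "hand": 0.2},
    {"x": -0.15, "y": 0, "z": 0, "twist": 0, "hand": 0.2},
    {"x": 0, "y": 0, "z": 0, "twist": 0, "hand": 0.2}
  ]
}}

```text
time_s: 18.2
tool_pos: [0.3701, 0.081, 0.354]
ee_rot: [180.0, 0.0, -0.0]
force: [0.3, -0.0, 0.2]
opening: 0.0169
```

```bash
cat > w.py <<'E'
from view import *
import sys
t=sys.argv[1]
hang(t)
a=cv2.imread(f'pics/{t}_w.png');b=cv2.imread(f'pics/{t}_s.png')[140:310,240:367]
cv2.imwrite(f'pics/{t}2.png',np.hstack([cv2.resize(a,(400,300)),cv2.resize(b,(380,508),interpolation=cv2.INTER_CUBIC)[:300]]) if 0 else np.hstack([cv2.copyMakeBorder(cv2.resize(a,(400,300)),0,208,0,0,cv2.BORDER_CONSTANT),cv2.resize(b,(380,508),interpolation=cv2.INTER_CUBIC)]))
E
python3 w.py v
```

```text
18.2 [0.3701 0.081  0.354 ] [ 1.8e+02  3.0e-02 -3.0e-02] 0.016863424002475955 [ 0.3 -0.   0.2] [  5.   6. 121.   0.  53.  95.]
[  367 -2093]
eye [0.44304923 0.08098624 0.2654372 ] [324 191]
[279 196]
eye [0.44304923 0.08098624 0.2654372 ] [246 214]
```

View pics/v2.png

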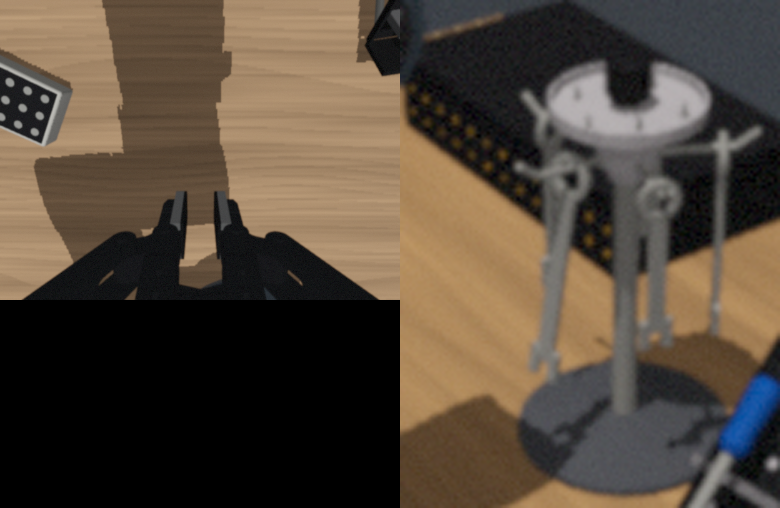

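Call:
{"name": "play_rows", "arguments": {
  "deltas": [
    {"x": -0.1, "y": 0, "z": -0.2, "twist": 0, "hand": 0.2},
    {"x": 0, "y": 0, "z": -0.3, "twist": 0, "hand": 0.2},
    {"x": 0, "y": 0, "z": -0.3, "twist": 0, "hand": 0.2},
    {"x": 0, "y": 0, "z": -0.3, "twist": 0, "hand": 0.2},
    {"x": 0, "y": 0, "z": -0.2, "twist": 0, "hand": 0.2},
    {"x": 0, "y": 0, "z": 0, "twist": 0, "hand": 0.2},
    {"x": 0, "y": 0, "z": 0, "twist": 0, "hand": 0.2},
    {"x": 0, "y": 0, "z": 0, "twist": 0, "hand": 0.2},
    {"x": 0, "y": 0, "z": 0, "twist": 0, "hand": 0.2},
    {"x": 0, "y": 0, "z": 0, "twist": 0, "hand": 0.2},
    {"x": 0, "y": 0, "z": 0, "twist": 0, "hand": 0.2},
    {"x": 0, "y": 0, "z": 0, "twist": 0, "hand": 0.2}
  ]
}}

```text
time_s: 19.5
tool_pos: [0.3596, 0.081, 0.5098]
ee_rot: [180.0, 0.0, -0.1]
force: [0.6, 1.1, -0.2]
opening: 0.0172
```

Call:
{"name": "play_rows", "arguments": {
  "deltas": [
    {"x": 0, "y": 0, "z": 0, "twist": 0, "hand": 0.2},
    {"x": 0, "y": 0, "z": 0, "twist": 0, "hand": 0.2},
    {"x": 0, "y": 0, "z": 0, "twist": 0, "hand": 0.2},
    {"x": 0, "y": 0, "z": 0, "twist": 0, "hand": 0.2},
    {"x": 0, "y": 0, "z": 0, "twist": 0, "hand": 0.2},
    {"x": 0, "y": 0, "z": 0, "twist": 0, "hand": 0.2},
    {"x": 0, "y": 0, "z": 0, "twist": 0, "hand": 0.2},
    {"x": 0, "y": 0, "z": 0, "twist": 0, "hand": 0.2},
    {"x": 0, "y": 0, "z": 0, "twist": 0, "hand": 0.2},
    {"x": 0, "y": 0, "z": 0, "twist": 0, "hand": 0.2},
    {"x": 0, "y": 0, "z": 0, "twist": 0, "hand": 0.2},
    {"x": 0, "y": 0, "z": 0, "twist": 0, "hand": 0.2}
  ]
}}

```text
time_s: 20.7
tool_pos: [0.3596, 0.081, 0.5099]
ee_rot: [-180.0, -0.0, -0.1]
force: [-0.6, -0.4, 1.0]
opening: 0.017
```

```bash
cat > x.py <<'E'
from view import *
import sys
t=sys.argv[1]
fr=[]
for i in range(6):
    b=manip.read_camera('side'); 
    if i in(0,3,5): fr.append(cv2.resize(b[150:290,250:350],(260,364),interpolation=cv2.INTER_CUBIC))
save(t,np.hstack(fr))
a=manip.read_camera('scene');save(t+'_sc',a)
print(manip.state()['time_s'])
K,P=campose('side')
for r in (.03,.04,.05,.06,.07,.08): print(r,proj(K,P,[.6235-r,.08,.268-.008-(.07-r)*.1])[0].round(1),proj(K,P,[.6235-r,.08,.09])[0].round(1))
E
python3 x.py y
```

```text
21.05
0.03 [305.  198.5] [304.9 258.8]
0.04 [301.4 199.4] [301.5 260.2]
0.05 [297.7 200.3] [298.1 261.6]
0.06 [294.  201.2] [294.7 263. ]
0.07 [290.3 202.1] [291.2 264.5]
0.08 [286.5 203.1] [287.7 265.9]
```

View pics/y.png

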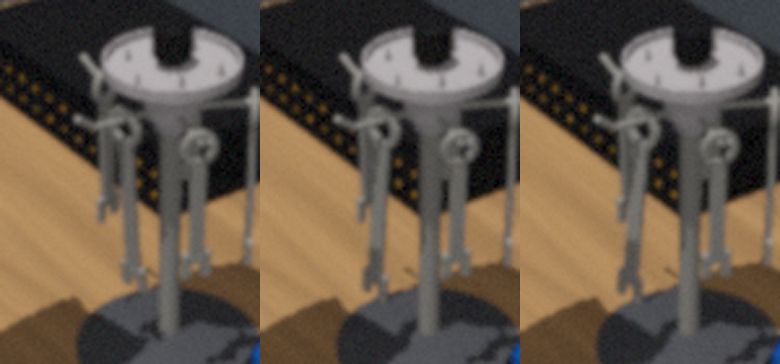

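View pics/y_sc.png

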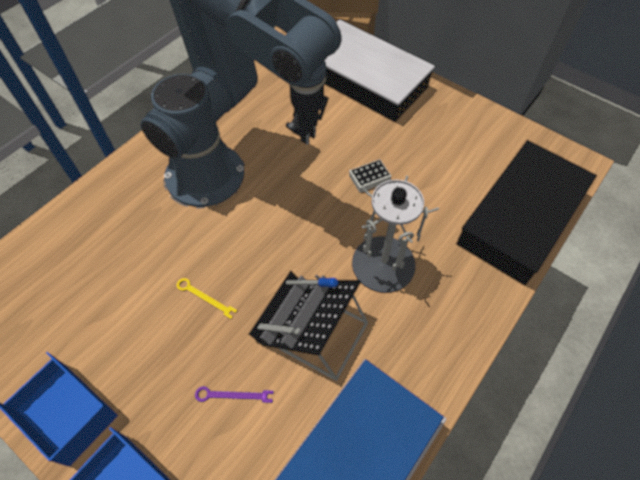

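The spanner hangs on the empty hook with its eye at about (298,199), which is roughly 50 mm from the axis. Its jaw sways by a few degrees, the hook still faces near, and the driver, iron and caddy have not moved. I wait for it to calm.

Call:
{"name": "play_rows", "arguments": {
  "deltas": [
    {"x": 0, "y": 0, "z": 0, "twist": 0, "hand": 0.2},
    {"x": 0, "y": 0, "z": 0, "twist": 0, "hand": 0.2},
    {"x": 0, "y": 0, "z": 0, "twist": 0, "hand": 0.2},
    {"x": 0, "y": 0, "z": 0, "twist": 0, "hand": 0.2},
    {"x": 0, "y": 0, "z": 0, "twist": 0, "hand": 0.2},
    {"x": 0, "y": 0, "z": 0, "twist": 0, "hand": 0.2},
    {"x": 0, "y": 0, "z": 0, "twist": 0, "hand": 0.2},
    {"x": 0, "y": 0, "z": 0, "twist": 0, "hand": 0.2},
    {"x": 0, "y": 0, "z": 0, "twist": 0, "hand": 0.2},
    {"x": 0, "y": 0, "z": 0, "twist": 0, "hand": 0.2},
    {"x": 0, "y": 0, "z": 0, "twist": 0, "hand": 0.2},
    {"x": 0, "y": 0, "z": 0, "twist": 0, "hand": 0.2}
  ]
}}

```text
time_s: 22.25
tool_pos: [0.3596, 0.081, 0.5099]
ee_rot: [180.0, -0.0, -0.1]
force: [0.8, -0.7, -0.4]
opening: 0.0172
```

Call:
{"name": "play_rows", "arguments": {
  "deltas": [
    {"x": 0, "y": 0, "z": 0, "twist": 0, "hand": 0.2},
    {"x": 0, "y": 0, "z": 0, "twist": 0, "hand": 0.2},
    {"x": 0, "y": 0, "z": 0, "twist": 0, "hand": 0.2},
    {"x": 0, "y": 0, "z": 0, "twist": 0, "hand": 0.2},
    {"x": 0, "y": 0, "z": 0, "twist": 0, "hand": 0.2},
    {"x": 0, "y": 0, "z": 0, "twist": 0, "hand": 0.2},
    {"x": 0, "y": 0, "z": 0, "twist": 0, "hand": 0.2},
    {"x": 0, "y": 0, "z": 0, "twist": 0, "hand": 0.2},
    {"x": 0, "y": 0, "z": 0, "twist": 0, "hand": 0.2},
    {"x": 0, "y": 0, "z": 0, "twist": 0, "hand": 0.2},
    {"x": 0, "y": 0, "z": 0, "twist": 0, "hand": 0.2},
    {"x": 0, "y": 0, "z": 0, "twist": 0, "hand": 0.2}
  ]
}}

```text
time_s: 23.45
tool_pos: [0.3596, 0.081, 0.5099]
ee_rot: [-180.0, -0.0, -0.1]
force: [-0.0, -0.3, -0.2]
opening: 0.0172
```

Call:
{"name": "play_rows", "arguments": {
  "deltas": [
    {"x": 0, "y": 0, "z": 0, "twist": 0, "hand": 0.2},
    {"x": 0, "y": 0, "z": 0, "twist": 0, "hand": 0.2},
    {"x": 0, "y": 0, "z": 0, "twist": 0, "hand": 0.2},
    {"x": 0, "y": 0, "z": 0, "twist": 0, "hand": 0.2},
    {"x": 0, "y": 0, "z": 0, "twist": 0, "hand": 0.2},
    {"x": 0, "y": 0, "z": 0, "twist": 0, "hand": 0.2},
    {"x": 0, "y": 0, "z": 0, "twist": 0, "hand": 0.2},
    {"x": 0, "y": 0, "z": 0, "twist": 0, "hand": 0.2},
    {"x": 0, "y": 0, "z": 0, "twist": 0, "hand": 0.2},
    {"x": 0, "y": 0, "z": 0, "twist": 0, "hand": 0.2},
    {"x": 0, "y": 0, "z": 0, "twist": 0, "hand": 0.2},
    {"x": 0, "y": 0, "z": 0, "twist": 0, "hand": 0.2}
  ]
}}

```text
time_s: 24.65
tool_pos: [0.3596, 0.081, 0.5099]
ee_rot: [180.0, 0.0, -0.1]
force: [-0.4, 0.3, 0.6]
opening: 0.0168
```

Call:
{"name": "play_rows", "arguments": {
  "deltas": [
    {"x": 0, "y": 0, "z": 0, "twist": 0, "hand": 0.2},
    {"x": 0, "y": 0, "z": 0, "twist": 0, "hand": 0.2},
    {"x": 0, "y": 0, "z": 0, "twist": 0, "hand": 0.2},
    {"x": 0, "y": 0, "z": 0, "twist": 0, "hand": 0.2},
    {"x": 0, "y": 0, "z": 0, "twist": 0, "hand": 0.2},
    {"x": 0, "y": 0, "z": 0, "twist": 0, "hand": 0.2},
    {"x": 0, "y": 0, "z": 0, "twist": 0, "hand": 0.2},
    {"x": 0, "y": 0, "z": 0, "twist": 0, "hand": 0.2},
    {"x": 0, "y": 0, "z": 0, "twist": 0, "hand": 0.2},
    {"x": 0, "y": 0, "z": 0, "twist": 0, "hand": 0.2},
    {"x": 0, "y": 0, "z": 0, "twist": 0, "hand": 0.2},
    {"x": 0, "y": 0, "z": 0, "twist": 0, "hand": 0.2}
  ]
}}

```text
time_s: 25.85
tool_pos: [0.3596, 0.081, 0.5099]
ee_rot: [180.0, 0.0, -0.1]
force: [0.6, 0.2, 0.1]
opening: 0.0167
```

```bash
sed -i 's/range(6)/range(12)/;s/(0,3,5)/(0,5,11)/' x.py; python3 x.py z | head -1
```

```text
26.5
```

View pics/z.png

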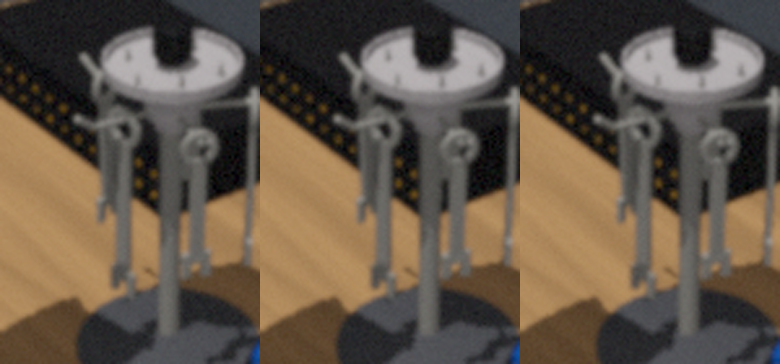

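The jaw moves only 1–2 px of the enlarged crop over 0.6 s, so the spanner hangs upright and still. The hook tip is still at (279,196), where a straight near-pointing hook should be. Handing in.

```bash
python3 -c "
from h import *
print(manip.sign_off()); s=manip.state(); print(s['time_s'],s['force'])"
```

```text
the job is handed in; nothing more can be done
None
the job is handed in; nothing more can be done
```

I turned the carousel about 158° by its knob so the empty hook points straight to the robot. I then lifted the steel spanner out of the rack and hung it by its eye on that hook. The job was handed in at about 26.5 s of the 72 s allowed, and no verdict was reported.

The fingers only move with the gripper pointing down, so I left the spanner leaning at about 45° in the grip. I threaded the eye over the upturned tip along the tip's own slope, rested it on the rod and loosened the grip in small steps. It then swung free and settled.

Last checks in the camera images:
- **Hook:** the tip was within about 1 px of where a straight near-pointing hook should be, and showed no movement.
- **Spanner:** the eye hung behind the upturned end, roughly 50 mm from the axis. The spanner was upright, and its jaw moved less than 1 px over about 0.6 s.
- **Other things:** the screwdriver, bending iron, caddy and the coloured look-alikes looked unmoved in the scene picture taken about 5 s before hand-in. The gripper was well clear of everything.

- **Failed calls:** two early move calls were refused because rows left out some keys. Nothing moved.
- **Overshoot:** I miscounted one early move, so the arm went 15 mm too far in free space. I corrected it before gripping the knob.
- **Disagreement:** the wrist and fixed cameras differed by 2 to 4 mm on the carousel's axis. I used the average, which then matched within about 1 mm.

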